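# Load the portion plate into the filler with the lifter

### The job

The perforated steel plate on the white stand is sanitised, so only the flat lifter may touch it: pick up the lifter, slide its tongue under the plate and carry it level onto the rails of the filler's plate holder. With the lifter's heel push it in past the sprung rollers until it is fully home and you feel it press on the stop, held there for a moment with a steady push of about 10 N and no harder. Then draw the lifter out, lay it flat on the table clear of the holder, and leave the other things alone.

Things in the scene. Friction and masses are not known exactly. Their poses are not given: they have to be found in the camera images.
- lifter: Loose hand lifter lying flat, about 0.25 kg. Steel tongue plate 3 mm thick, 36 mm wide, x -47 to +96 mm; on it an upright white handle block 32 (x) x 22 (y) mm, z 3 to 60 mm, centred at the origin (centre of handle, on the underside). Grip it across the 22 mm, low and firmly (60 N), or it pivots. x points along the tongue to its free tip, z up.
- lifter_heel (a point): On the lifter, midway between its two heel pins (8 mm thick, at y = +-13 mm, 14 mm tall), on the tongue's top: 24 mm ahead of the lifter's origin, 3 mm up. Axes as the lifter's. A plate touching both pins has its centre 47 mm ahead of here (71 mm ahead of the handle).
- plate: Portion plate: loose round steel disc, 90 mm in diameter, 6 mm thick, with small dark perforations, about 0.15 kg. Origin: centre of its underside, z up. It starts on the stand.
- stand: Fixed white stand, base 110 x 110 x 10 mm. Two walls (90 mm long in x, at y 25 to 41 mm either side, tops at z = 60 mm) carry the plate; the slot between, 50 mm wide, is clear above z = 10 mm and open at both ends. Two pins at x = 35, y = +-36 mm, to z = 74, stand behind the plate. Origin: underside, below the plate's centre. x runs from open front to pins; the tongue enters along +x.
- holder: Fixed plate holder. Origin: on the table 60 mm under holder_home; x = direction of pushing in, z up. Rails x -105 to 64 mm, tops at z = 60, with a slot 50 mm wide between (flat bed at z = 48, on which the tongue may slide; open at the front). Guides 96 mm apart from x = -52, flared from -83, 16 mm tall. Lower the plate on at x about -75. White housing behind, 100 mm tall.
- holder_home (a point): Where the centre of the plate's underside is when it meets the stop block, if that juts out furthest; up to 15 mm beyond this along x if it is set back. 60 mm above the holder's origin, axes as the holder's. Two hold-down lips lie over the plate's rear part from 18 mm beyond here, undersides 11.5 mm above the rails.
- rollers (a point): Midway between two sprung steel rollers (upright, 10 mm thick, 84 mm apart when free), 6 mm before holder_home, at rail height. They resist the plate once its centre is 19 mm or less before here with a few newtons (about 4 to 7 N, friction varies), ease to 0 to 3 N within 6 mm as the centre passes here, and then keep the plate in. Axes as the holder's.
- stop: Dark steel stop on the holder: a fixed bar, 70 mm wide, 22 mm tall, and on it a rigid locked buffer block (24 mm wide, 12 mm tall, at rail height) which the plate's edge meets. It juts 2.5 to 17.5 mm from the bar, set differently each time: find it by feel. Origin: lower edge of the bar's front face, 62.5 mm beyond holder_home. A steady 10 N push at the lifter is right: friction takes part of it and 2 N or more must reach the stop; 12 N there bends it.
- beaker: Steel beaker, 72 mm wide, 100 mm tall, bystander. Origin: centre of its underside.
- clamp_ring: Spare steel clamp ring, 84 mm outside, 60 mm inside, 10 mm tall, lying on the table, bystander. Origin: centre of its underside.
- can: Metal can, 72 mm wide, 100 mm tall, bystander. Origin: centre of its underside.
- jar: Glass jar, 70 mm wide, 110 mm tall, bystander. Origin: centre of its underside.
- bowl: Steel bowl, 120 mm wide, 50 mm tall, bystander. Origin: centre of its underside.
- spoon: Steel spoon, 200 mm long, lying flat, bystander. Origin: middle of its underside.
- scraper: White plastic scraper card, 100 x 70 x 6 mm, lying flat, bystander. Origin: centre of its underside.
Not all that is in view belongs to the job. What is shaped like the lifter but orange is not meant. Leave any pink look-alike of the stand alone.

How it is judged:
By the outcome, as a careful person would: the job done as asked, in the order asked, and still so for the second after the job is handed in, with the robot touching nothing.
It also fails if it takes over 72 s, if anything falls off the work surface, if the arm or the gripper's body presses on something with over 40 N, if the wrist force passes 120 N, or if a joint passes its speed limit or range.

### The arm

A 6-joint arm with a two-finger parallel gripper is mounted at the origin on the work surface. World frame = base frame: x ahead of the robot, y to its left, z up, the work surface at z = 0. Lengths are in mm, angles in rad, forces in N, time in s.
With the tool pointing down it reaches from about 375 to 975 mm from the base axis. Payload 3.8 kg.
Tool frame: the origin (TCP) lies on the centre line of the jaws, within the pads' length; the fingertips stand manip.tip_extent ahead of it and the grasp point (between the pads) lies 5 mm behind it (manip.tip_extent is the distance from the TCP to the fingertips, in mm); y points along the fingers, z is the direction in which the jaws open and shut, and the axes are right-handed (so a half turn about y gives the same grasp; the last joint's range is limited). The gripper opens to 88 mm and grips with 3 to 60 N. Pads are 18 mm wide; open, the fingers measure 123 mm over their backs; the gripper's body (75 mm by 187 mm) begins 45 mm behind the grasp point.
Start: joints at [1.258, 0.264, 1.604, -0, 1.274, -0.037], TCP at [183.812, 649.486, 252.706] pointing down, gripper open.
Joint ranges: [-2.63, 2.63], [-0.94, 2.18], [0.31, 2.57], [-1.31, 4.45], [0, 2.66], [-2.55, 2.55]. Speed limits (rad/s): [2.57, 2.57, 3.14, 3.14, 3.14, 3.14].

### API

Orientations are given as [roll, pitch, yaw] about the fixed x, y, z axes, in that order (R = Rz(yaw) Ry(pitch) Rx(roll)).
In Python, from plant import manip gives the robot as it stands. The module is installed in compiled form; this text tells all that it offers.
- The arm moves only by the shell command python3 -m inch 'ROWS' [OPENING] [FORCE]. ROWS is text: rows parted by semicolons, each of 6 numbers parted by spaces: the shift along the world's x, y, z scaled (see below), then the turn, a rotation vector about the world's x, y, z scaled (see below). In form: tx ty tz ax ay az; .... A call has exactly 5 rows; each row is the pose to reach, as a shift and turn from the pose commanded when the call began; what a row does not reach only later rows make up. The controller multiplies each number of a shift by 10 cm and each number of a turn by 2 rad. A row lasts 1/12 s, in which the tool goes at most 41.7 mm and 7.16 degrees, less where a joint would pass 70% of its speed; a pose out of reach is approached as far as the arm can. A call with a number of a shift or a turn outside -1 to 1 is refused whole. A call with a gripper value outside its range is refused whole. OPENING is the gripper command: -1 is shut, 1 is fully open, values between are in proportion, set as the call begins (- or left out, the last holds). The fingers move at their own pace and stop on an object; FORCE is the grip in N (left out, the last holds). Time passes only in rows, so rows that repeat a pose let the fingers close, or fill a call up. It gives the time, the measured TCP pose, the force and the opening at its end, in the units of the state.
- manip.sense(): the state, without advancing time (a new reading comes with each control period).
- manip.get_image(name): name is "scene" or "side" or "wrist"; returns (picture, depth): 420x560x3 uint8, red, green, blue; 420x560 float32, mm along the optical axis (not along the pixel's ray), 0 where there is no reading.
- manip.calibration(name): a dict with "fov_y" (degrees; the focal length in pixels is half the picture's height over the tangent of half this angle, whatever the lens; pixels are square), "cx", "cy" (the principal point, pixels), "origin" and "attitude" of the camera in the world. Camera axes: x right, y down, z forward; pixel columns grow to the right and rows downward; lengths in mm; the calibration is good to about 2 mm. A picture is of the moment at which its call begins: read the wrist's pose just before it. calibration takes no time and is no camera call; for the wrist camera it gives the pose at the moment of the call.
- manip.finish_job(): hands the job in, once; it reports no verdict.
The state is a dict: "clock": time; "qpos": joint angles; "joint_vel": joint speeds; "tau": joint torques, N m; "tcp_pos": TCP position; "tool_rot": TCP orientation; "force": force on the tool from outside, world axes, zero at the start; "ft_torque": the same for the moment, N m; "opening": finger opening in mm.
Only numpy, scipy, OpenCV 4.12 (cv2) and the standard library are available. Lean on these libraries where they do the work, as an engineer would, in place of code of your own. Each camera call takes 0.05 s, during which the arm holds its last target.

## Working session

There is one attempt and no reset: what is moved stays moved. The work goes in short steps, Python scripts to look and compute and a shell command to move; the robot and the scene stay as the last step left them, time stands still between calls to the robot, and variables do not carry over. Pictures are saved under pics/ and viewed, and the job is handed in when it is done.

```bash
ls; mkdir -p pics; cat > h.py <<'E'
import numpy as np, cv2
from scipy.spatial.transform import Rotation as R
from plant import manip
def grab(name,tag):
    c=manip.calibration(name); p,d=manip.get_image(name)
    cv2.imwrite(f'pics/{tag}.png',p[:,:,::-1]); np.savez(f'pics/{tag}.npz',p=p,d=d,c=np.array([c],dtype=object))
    return p,d,c
def load(tag):
    z=np.load(f'pics/{tag}.npz',allow_pickle=True); return z['p'],z['d'],z['c'][0]
def att(c):
    a=np.array(c['attitude'],float)
    return a if a.shape==(3,3) else R.from_euler('xyz',a).as_matrix()
def cloud(d,c):
    h,w=d.shape; f=h/2/np.tan(np.radians(c['fov_y'])/2)
    v,u=np.mgrid[:h,:w]
    P=np.stack([(u-c['cx'])/f*d,(v-c['cy'])/f*d,d],-1)
    W=P@att(c).T+np.array(c['origin']); W[d==0]=np.nan
    return W
E
python3 - <<'E'
from h import *
print(manip.sense()); print(manip.tip_extent)
for n in ('scene','side','wrist'):
    p,d,c=grab(n,n+'0'); print(n,c)
E
```

```text
pics
{'clock': 0.0, 'qpos': array([ 1.25810360e+00,  2.64729291e-01,  1.60537247e+00, -1.75895906e-05,
        1.27368747e+00, -3.68859643e-02]), 'joint_vel': array([0.00021185, 0.00015548, 0.00165158, 0.00040411, 0.00193038,
       0.00063724]), 'tau': array([ 2.51440288e-03, -5.02125835e+01, -3.56873989e+01,  7.29353959e-02,
        2.96200777e-02, -2.31226013e-04]), 'tcp_pos': array([183.60733318, 648.84354083, 251.40487182]), 'tool_rot': array([-1.57299203e+00,  6.42083960e-05, -2.75801664e-01]), 'force': array([ 1.35573737, -0.10238741, -0.04093903]), 'ft_torque': array([0.00147224, 0.04156557, 0.01249685]), 'opening': 87.90845103987364}
14.0
scene {'fov_y': 43.25467289550757, 'cx': 272.9966060849601, 'cy': 207.75165046429626, 'origin': array([1391.36737758,  302.44446897, 1168.74044786]), 'attitude': array([-2.44776316,  0.00561021,  1.89292926])}
side {'fov_y': 45.7536067597491, 'cx': 282.0847692892501, 'cy': 213.80647551062148, 'origin': array([ -62.56132491, -772.62647837,  810.83188342]), 'attitude': array([-2.21168788,  0.00649873, -0.68294525])}
wrist {'fov_y': 58.85309104398516, 'cx': 277.1055818086137, 'cy': 214.25532925373346, 'origin': array([110.4917013 , 669.69830802, 383.67977495]), 'attitude': array([2.84281149e+00, 1.99141457e-03, 1.29558152e+00])}
```

View pics/scene0.png

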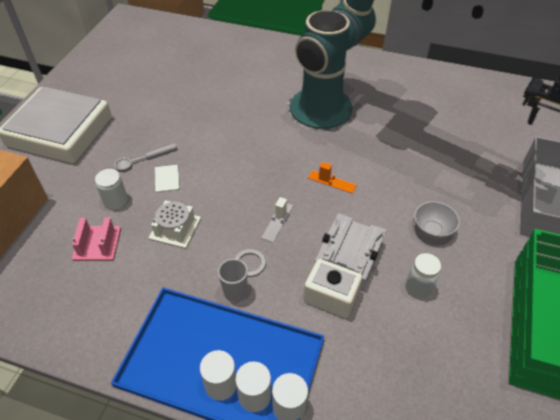

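View pics/side0.png

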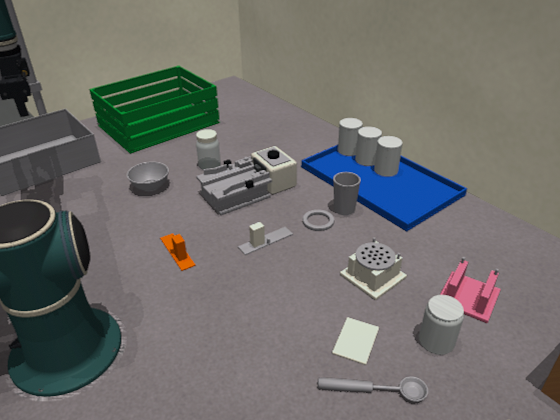

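View pics/wrist0.png

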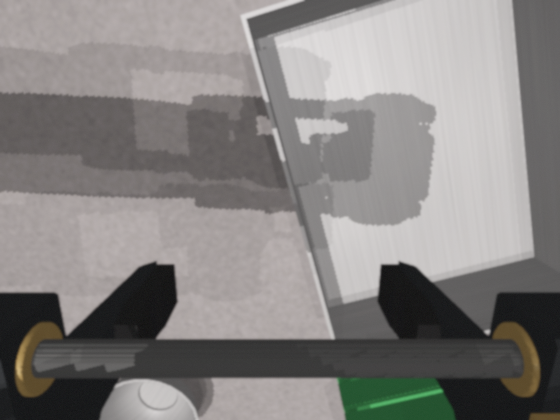

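The lifter (white handle) is at scene (281,208), with its tongue running to (270,238). The stand and plate are at (174,222), the holder at (350,250) and its housing at (333,287). The orange decoy is at (330,180) and the pink stand at (96,240). I'll build a top-down map to get metric poses.

```bash
cat > top.py <<'E'
from h import *
def top(tag,x0,x1,y0,y1,s,zmin=-50,zmax=300):
    p,d,c=load(tag); W=cloud(d,c)
    # upsample for density
    H=int((x1-x0)*s); Wd=int((y1-y0)*s)
    im=np.zeros((H,Wd,3),np.uint8); hz=np.full((H,Wd),np.nan)
    Wf=W.reshape(-1,3); pf=p.reshape(-1,3)
    ok=np.isfinite(Wf[:,2])&(Wf[:,2]>zmin)&(Wf[:,2]<zmax); Wf=Wf[ok];pf=pf[ok]
    o=np.argsort(Wf[:,2]); Wf=Wf[o];pf=pf[o]
    r=((x1-Wf[:,0])*s).astype(int); q=((y1-Wf[:,1])*s).astype(int)
    k=(r>=0)&(r<H)&(q>=0)&(q<Wd)
    for a in (0,1):
        for b in (0,1):
            rr=np.clip(r[k]+a,0,H-1);qq=np.clip(q[k]+b,0,Wd-1)
            im[rr,qq]=pf[k]; hz[rr,qq]=Wf[k][:,2]
    return im,hz
E
python3 - <<'E'
from top import *
for t in ('scene0','side0'):
    im,hz=top(t,250,1000,-500,500,0.75)
    for x in range(300,1000,100): cv2.putText(im,str(x),(0,int((1000-x)*.75)),0,.35,(255,255,0)); im[int((1000-x)*.75),::6]=(255,255,0)
    for y in range(-400,500,100): cv2.putText(im,str(y),(int((500-y)*.75),10),0,.35,(0,255,255)); im[::6,int((500-y)*.75)]=(0,255,255)
    cv2.imwrite(f'pics/top_{t}.png',im[:,:,::-1])
E
```

```text
(no output)
```

View pics/top_scene0.png

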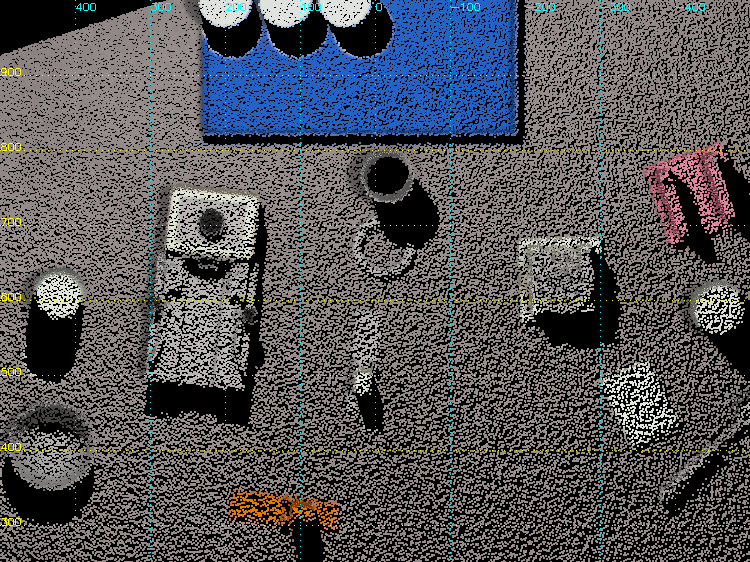

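View pics/top_side0.png

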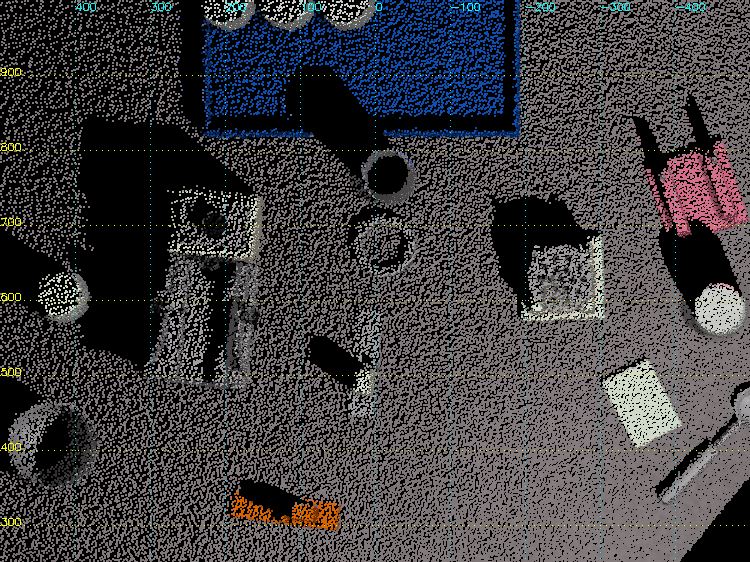

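```bash
python3 - <<'E'
from h import *
p,d,c=load('scene0'); W=cloud(d,c)
p2,d2,c2=load('side0'); W2=cloud(d2,c2)
def crop(p,u0,u1,v0,v1,k,W=400): return cv2.resize(p[v0:v1,u0:u1],(400,300),interpolation=cv2.INTER_CUBIC)
a=np.hstack([crop(p,140,208,194,245,6),crop(p2,330,414,230,293,6)])
b=np.hstack([crop(p,300,396,205,277,6),crop(p2,190,302,140,224,6)])
cv2.imwrite('pics/c1.png',np.vstack([a,b])[:,:,::-1])
# table plane check
for n,w in(('scene',W),('side',W2)):
    k=(abs(w[...,0]-450)<40)&(abs(w[...,1]+120)<60); print(n,'table z',np.nanmedian(w[k][:,2]),np.nanstd(w[k][:,2]))
    k=(abs(w[...,0]-628)<70)&(abs(w[...,1]+245)<70)&(w[...,2]>62)&(w[...,2]<71); q=w[k]; 
    print('plate',q.mean(0),q.min(0),q.max(0),len(q))
    (cx,cy),r=cv2.minEnclosingCircle(q[:,:2].astype(np.float32)); print(cx,cy,r)
    k=(abs(w[...,0]-628)<90)&(abs(w[...,1]+245)<90)&(w[...,2]>71)&(w[...,2]<85);print('pins',w[k])
    k=(abs(w[...,0]-628)<90)&(abs(w[...,1]+245)<90)&(w[...,2]>5)&(w[...,2]<200)
    print('base',cv2.minAreaRect(w[k][:,:2].astype(np.float32)))
    k=(abs(w[...,0]-500)<120)&(abs(w[...,1]-15)<40)&(w[...,2]>45)&(w[...,2]<75); q=w[k]
    print('handle',q.mean(0),cv2.minAreaRect(q[:,:2].astype(np.float32)),len(q))
    k=(abs(w[...,0]-705)<80)&(abs(w[...,1]-220)<100)&(w[...,2]>94)&(w[...,2]<106); q=w[k]
    print('housing',np.median(q,0),cv2.minAreaRect(q[:,:2].astype(np.float32)),len(q))
    k=(abs(w[...,0]-570)<80)&(abs(w[...,1]-230)<100)&(w[...,2]>55)&(w[...,2]<64); q=w[k]
    print('rails',np.median(q,0),cv2.minAreaRect(q[:,:2].astype(np.float32)),len(q))
E
```

```text
scene table z 0.3926787542391139 2.591995234907701
plate [ 630.79043655 -246.05011714   66.18668729] [ 583.02716254 -291.74345979   62.01292007] [ 675.12361382 -201.52599612   70.82105839] 686
629.076416015625 -246.42176818847656 58.25763702392578
pins [[ 600.42731239 -218.22811025   73.11288526]
 [ 604.3736794  -210.6991714    72.02199744]
 [ 631.61552355 -280.44139118   72.77212801]
 [ 632.94846853 -277.07956133   71.35958879]
 [ 614.30242173 -221.00092618   71.10963136]
 [ 642.43212465 -284.28735046   71.1510516 ]
 [ 630.09876467 -245.91277037   71.4770532 ]
 [ 665.19385733 -283.49436037   77.06920862]
 [ 661.1659565  -283.54852391   72.26240159]
 [ 665.94017401 -283.81694369   73.59180876]
 [ 664.70472335 -281.62544737   72.9776886 ]
 [ 643.97649712 -218.65470343   72.94968308]
 [ 668.2816652  -282.85136081   72.51765484]
 [ 668.76653013 -279.27724445   74.50537431]
 [ 666.44212204 -277.96397962   72.23929362]
 [ 659.0211399  -214.78474519   71.29744411]
 [ 658.98065554 -211.73225533   72.46907013]
 [ 666.37932463 -225.70765999   71.6116537 ]
 [ 665.22532086 -211.12460657   76.05
[... 1371 characters left out ...]
 663.08402688 -283.37252152   72.46424685]
 [ 663.01757001 -285.98890166   74.27615854]
 [ 664.93192574 -287.27106733   74.07342092]]
base ((627.2034301757812, -248.8874053955078), (112.29285430908203, 112.55895233154297), 2.9544620513916016)
handle [489.56211418  11.27844415  55.98354847] ((492.2771301269531, 14.582807540893555), (25.222501754760742, 35.349205017089844), 82.32231903076172) 139
housing [701.02705899 210.6350305   99.09299881] ((701.58154296875, 212.95172119140625), (33.66816711425781, 31.57438087463379), 51.87975311279297) 75
rails [555.41377115 254.04435652  59.52644408] ((571.3637084960938, 230.72308349609375), (147.1605987548828, 162.7971649169922), 87.21665954589844) 743
```

View pics/c1.png

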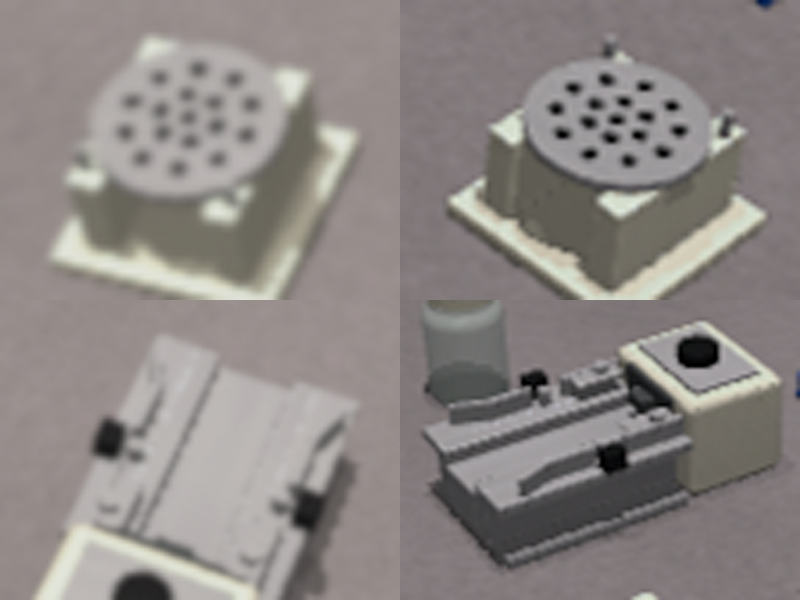

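```bash

python3 -m inch '.17 -.166 0 0 0 .0276; .34 -.33 0 0 0 .055; .51 -.5 0 0 0 .083; .68 -.664 0 0 0 .11; .85 -.83 0 0 0 .138'
python3 -m inch '.17 -.166 0 0 0 0; .34 -.33 0 0 0 0; .51 -.5 0 0 0 0; .68 -.664 0 0 0 0; .85 -.83 0 0 0 0'
python3 -m inch '.17 -.166 0 0 0 0; .34 -.33 0 0 0 0; .51 -.5 0 0 0 0; .68 -.664 0 0 0 0; .85 -.83 0 0 0 0'
python3 -m inch '.17 -.166 0 0 0 0; .34 -.33 0 0 0 0; .51 -.5 0 0 0 0; .68 -.664 0 0 0 0; .85 -.83 0 0 0 0'
python3 -m inch '.17 -.166 0 0 0 0; .34 -.33 0 0 0 0; .51 -.5 0 0 0 0; .86 -.83 0 0 0 0; .86 -.83 0 0 0 0'
python3 - <<'E'
from h import *
grab('wrist','w1'); print(manip.sense()['tcp_pos'],manip.sense()['tool_rot'])
E
```

```text
clock: 0.57
tcp_pos: [269.3, 565.5, 252.2]
tool_rot: [-1.571, 0.0, 0.003]
force: [0.3, 0.3, 0.7]
opening: 88.1
clock: 0.98
tcp_pos: [354.4, 482.4, 252.3]
tool_rot: [-1.571, 0.0, 0.0]
force: [-0.2, -0.3, 0.3]
opening: 88.2
clock: 1.4
tcp_pos: [439.4, 399.4, 252.4]
tool_rot: [-1.571, 0.0, 0.0]
force: [-0.2, 0.2, -0.3]
opening: 87.9
clock: 1.82
tcp_pos: [524.3, 316.5, 252.3]
tool_rot: [-1.571, 0.001, 0.0]
force: [-0.0, 0.1, 0.2]
opening: 88.5
clock: 2.23
tcp_pos: [613.1, 230.5, 252.2]
tool_rot: [-1.573, -0.002, -0.003]
force: [0.3, 0.0, -0.5]
opening: 88.4
[612.27599489 231.3117405  252.13490451] [-1.57217334e+00 -5.80005154e-04 -3.55195664e-03]
```

View pics/w1.png

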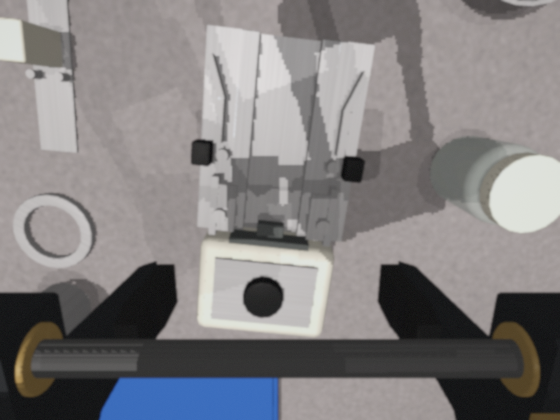

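Wrist view w1: the holder front edge runs from (207,27) to (373,45) and the rail slot edges are near u≈258 and u≈320. The housing is at (265,285), and part of the lifter is at top left, with its tongue tip at (58,150). I'll zoom in for the edges.

```bash
cat >> h.py <<'E'
def pix(c,u,v,z,shape=420):
    f=shape/2/np.tan(np.radians(c['fov_y'])/2)
    r=att(c)@np.array([(u-c['cx'])/f,(v-c['cy'])/f,1.]); o=np.array(c['origin'])
    return (o+r*(z-o[2])/r[2])[:2]
E
python3 - <<'E'
from h import *
p,d,c=load('w1')
a=cv2.resize(p[15:255,190:390],(0,0),fx=3,fy=3,interpolation=cv2.INTER_CUBIC)[:600,:]
b=cv2.resize(p[0:160,0:120],(0,0),fx=3.3,fy=3.3,interpolation=cv2.INTER_CUBIC)
cv2.imwrite('pics/w1a.png',a[:,:,::-1]);
a=cv2.resize(p[120:260,190:390],(0,0),fx=4,fy=4,interpolation=cv2.INTER_CUBIC)
cv2.imwrite('pics/w1c.png',a[:,:,::-1]);cv2.imwrite('pics/w1b.png',b[:,:,::-1])
W=cloud(d,c); print(np.nanmedian(W[60:130,280,:],0),np.nanmedian(W[60:120,240:250,2]),np.nanmedian(W[270:280,290:310],(0,1)))
E
```

```text
[532.81332988 232.51955505  48.25422864] 60.33052407645158 [683.89311164 249.42845927  88.18090854]
```

View pics/w1a.png

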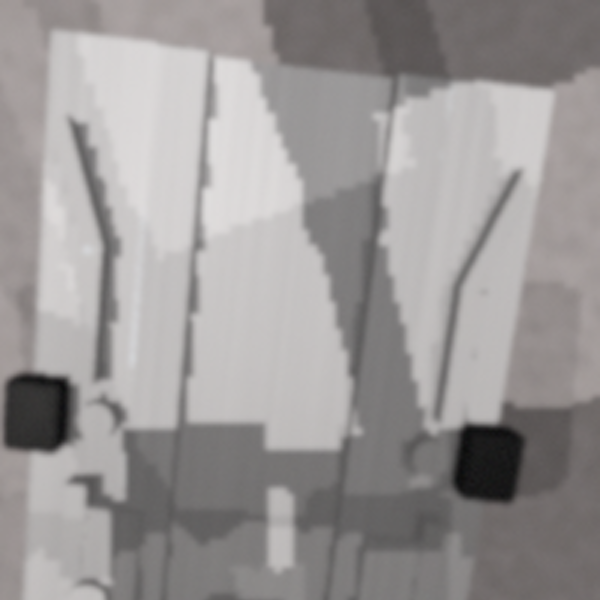

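View pics/w1c.png

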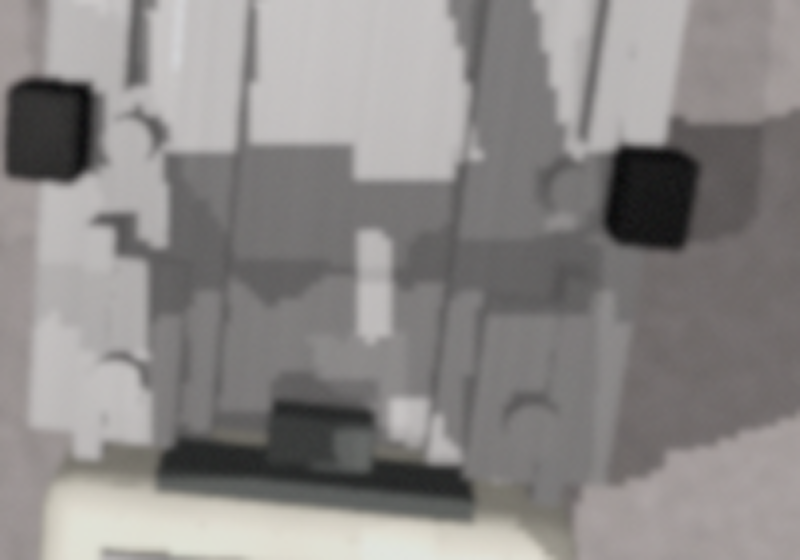

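View pics/w1b.png

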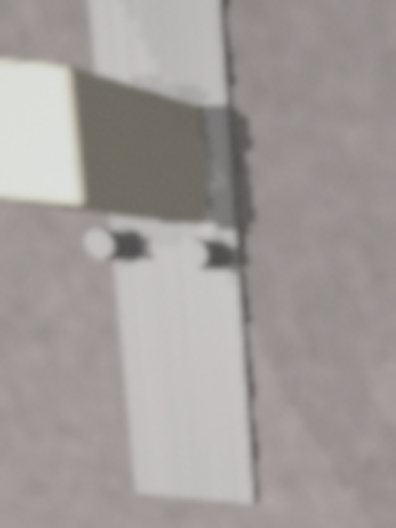

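```bash
python3 - <<'E'
from h import *
p,d,c=load('w1'); W=cloud(d,c)
P=lambda u,v,z:pix(c,u,v,z)
A=lambda a,b:np.degrees(np.arctan2((b-a)[1],(b-a)[0]))
fl,fr=P(206.7,25,60),P(374.3,45.7,60); sl,sr=P(260.7,34.3,60),P(322.3,40.7,60); sl2,sr2=P(246.7,191.7,60),P(301.7,195,60)
print('front',fl,fr,(fl+fr)/2,'yaw',A(fl,fr)+90-180 if 0 else A(fr,fl)-90,np.linalg.norm(fl-fr))
print('slot',(sl+sr)/2,np.linalg.norm(sl-sr),np.linalg.norm(sl2-sr2),A(sl,sl2),A(sr,sr2))
y=np.radians((A(sl,sl2)+A(sr,sr2))/2)
tl,tr=P(40.3,149.4,3),P(76.7,152.1,3); er,el=P(69,0,3),P(27.3,0,3)
print('tip',(tl+tr)/2,np.linalg.norm(tl-tr),A(er,tr),A(el,tl))
# hold geometry by depth: profile in holder axes
for yy in (A(sl,sl2)+A(sr,sr2),):
  e=np.array([np.cos(y),np.sin(y)]);n=np.array([-e[1],e[0]]); m=(sl+sr)/2
  Q=W.reshape(-1,3); q=Q[:,:2]-m; X=q@e-105; Y=q@n
  print('x profile centre'); 
  for x in range(20,110,4):
    k=(abs(Y)<9)&(abs(X-x)<2); k2=(abs(abs(Y)-22)<8)&(abs(X-x)<2)
    if k.sum(): print(x,np.round(np.nanmedian(Q[k,2]),1),np.round(np.nanmedian(Q[k2,2]),1),end=' | ')
  k=(abs(X+20)<30)&(Q[:,2]>57)&(Q[:,2]<63)
  print('\nyrange',np.percentile(Y[k],[1,99]))
  for yv in range(-70,71,4):
    k=(abs(X+30)<18)&(abs(Y-yv)<2);
    if k.sum(): print(yv,np.round(np.nanmedian(Q[k,2]),1),end=' | ')
E
```

```text
front [481.09253818 174.6791064 ] [496.36489277 307.80967044] [488.72871547 241.24438842] yaw -186.54419947883895 134.00370105426333
slot [490.23893056 241.63629085] 49.23084666560264 49.384045948073435 -6.431961488041475 -6.387250417179478
tip [586.90805612   6.94028642] 36.78831741286623 -6.317134796394142 -5.876912916329426
x profile centre
20 48.3 48.9 | 24 48.3 48.8 | 28 48.1 48.7 | 32 48.1 48.7 | 36 48.4 48.7 | 40 48.0 48.8 | 44 48.2 48.8 | 48 62.4 48.8 | 52 71.5 48.9 | 56 72.1 48.9 | 60 75.1 69.2 | 64 82.2 81.7 | 68 83.5 83.5 | 72 85.0 84.9 | 76 85.3 85.2 | 80 87.3 87.6 | 84 88.2 88.2 | 88 88.3 88.2 | 92 94.1 88.2 | 96 100.0 88.1 | 100 100.2 88.5 | 104 100.2 88.5 | 108 100.2 88.4 | 
yrange [-66.22795801 169.29637662]
-70 77.8 | -66 60.6 | -62 60.4 | -58 60.8 | -54 76.1 | -50 75.5 | -46 60.3 | -42 60.3 | -38 60.2 | -34 60.3 | -30 60.2 | -26 59.4 | -22 48.3 | -18 48.4 | -14 48.2 | -10 48.2 | -6 48.1 | -2 48.2 | 2 48.2 | 6 48.3 | 10 48.4 | 14 48.1 | 18 48.3 | 22 48.3 | 26 59.6 | 30 60.3 | 34 60.5 | 38 61.1 | 42 314.9 | 46 77.0 | 50 318.3 | 54 314.3 | 58 309.4 | 62 61.3 | 66 60.6 | 70 77.9 |
```

```bash

python3 -m inch '.024 -.19 0 0 0 0; .05 -.38 0 0 0 0; .07 -.58 0 0 0 0; .1 -.77 0 0 0 0; .12 -.96 0 0 0 0'
python3 -m inch '.024 -.19 0 0 0 0; .05 -.38 0 0 0 0; .07 -.58 0 0 0 0; .1 -.77 0 0 0 0; .12 -.96 0 0 0 0'
python3 -m inch '.024 -.19 0 0 0 0; .05 -.38 0 0 0 0; .07 -.58 0 0 0 0; .1 -.77 0 0 0 0; .12 -.96 0 0 0 0'
python3 -m inch '.024 -.19 0 0 0 0; .05 -.38 0 0 0 0; .07 -.58 0 0 0 0; .1 -.77 0 0 0 0; .12 -.96 0 0 0 0'
python3 -m inch '.03 -.24 0 0 0 0; .06 -.48 0 0 0 0; .09 -.72 0 0 0 0; .12 -.96 0 0 0 0; .12 -.96 0 0 0 0'
python3 - <<'E'
from h import *
p,d,c=grab('wrist','w2'); print(manip.sense()['tcp_pos'],manip.sense()['tool_rot'])
W=cloud(d,c)
cv2.imwrite('pics/w2a.png',cv2.resize(p[40:260,160:420],(0,0),fx=3,fy=2.7,interpolation=cv2.INTER_CUBIC)[:,:,::-1])
Q=W.reshape(-1,3)
k=(abs(Q[:,0]-628)<70)&(abs(Q[:,1]+247)<70)&(Q[:,2]>63.5)&(Q[:,2]<69); q=Q[k]
print(cv2.minEnclosingCircle(q[:,:2].astype(np.float32)),np.median(q,0))
E
```

```text
clock: 2.7
tcp_pos: [621.0, 138.6, 252.3]
tool_rot: [-1.57, 0.001, 0.001]
force: [0.4, -0.4, -0.1]
opening: 88.0
clock: 3.12
tcp_pos: [633.2, 42.7, 252.4]
tool_rot: [-1.57, 0.001, 0.001]
force: [0.9, -0.6, 0.3]
opening: 87.9
clock: 3.53
tcp_pos: [645.4, -53.2, 252.4]
tool_rot: [-1.57, 0.001, 0.001]
force: [0.9, 1.2, 0.8]
opening: 87.9
clock: 3.95
tcp_pos: [657.6, -149.1, 252.4]
tool_rot: [-1.57, 0.001, 0.001]
force: [0.5, -0.3, -0.2]
opening: 88.0
clock: 4.37
tcp_pos: [669.6, -248.5, 252.0]
tool_rot: [-1.572, 0.001, -0.002]
force: [-0.6, 0.5, 0.9]
opening: 87.8
[ 669.54500936 -246.33971374  252.02211793] [-1.57015975e+00  8.64441517e-04 -1.95721395e-03]
((631.8897705078125, -247.33641052246094), 48.303741455078125) [ 626.76431858 -247.2057562    66.25567506]
```

View pics/w2.png

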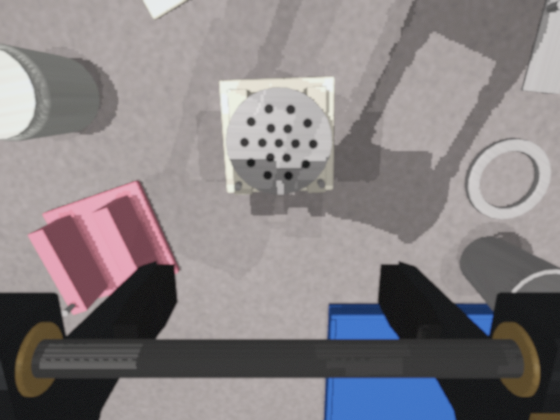

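View pics/w2a.png

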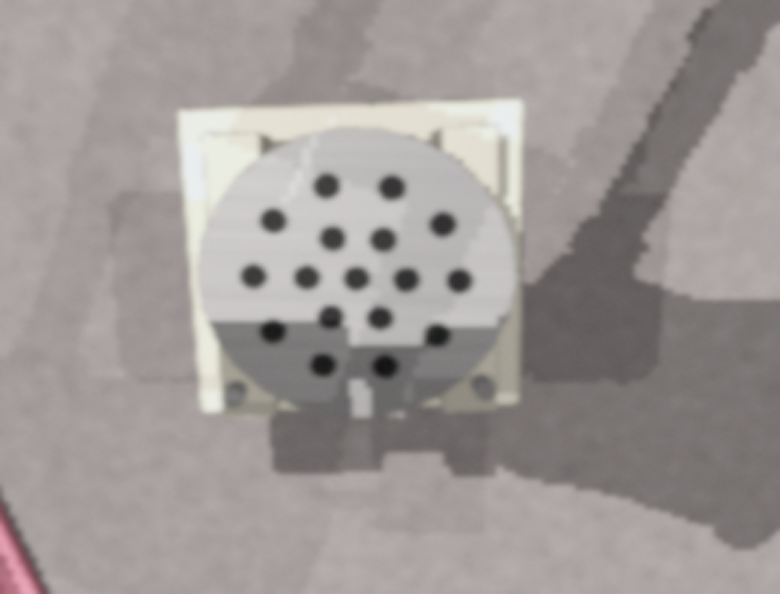

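```bash
python3 - <<'E'
from h import *
p,d,c=load('w2')
P=lambda u,v,z:pix(c,u/3+160,v/2.7+40,z)
print('centre',P(357,279,66))
a,b=P(238,387,74),P(484,381,74); print('pins',a,b,(a+b)/2,np.degrees(np.arctan2(-(b-a)[0],(b-a)[1])),np.linalg.norm(b-a))
q=[P(u,v,10) for u,v in((180,112),(521,101),(520,403),(203,410))]; print('base',np.round(q,1),np.mean(q,0))
g=cv2.cvtColor(p,cv2.COLOR_RGB2GRAY)
for i,j in((0,1),(3,2)): print(np.degrees(np.arctan2(-(q[j]-q[i])[0],(q[j]-q[i])[1])))
for i,j in((0,3),(1,2)): print(np.degrees(np.arctan2((q[j]-q[i])[1],(q[j]-q[i])[0])))
k=P(252,276,66),P(460,281,66); print(k, 'disc edges',P(198,279,66),P(516,279,66),P(357,128,66))
E
```

```text
centre [ 628.81084692 -247.20212277]
pins [ 661.49059642 -280.96632701] [ 659.6641976  -211.31353344] [ 660.57739701 -246.13993022] 1.5020355309031281 69.6767348854855
base [[ 577.  -302.9]
 [ 573.5 -195.3]
 [ 681.9 -191. ]
 [ 684.4 -300. ]] [ 629.19853916 -247.32802048]
1.833811136661565
1.3636429815258626
1.5423392086562022
2.2802368677259235
(array([ 627.838535  , -276.75150031]), array([ 629.47406463, -218.18009396])) disc edges [ 628.74236686 -291.9899533 ] [ 628.87930365 -202.42954866] [ 584.06303055 -247.19465034]
```

```bash

python3 -m inch '-.08 .18 0 0 0 -.01; -.17 .35 0 0 0 -.02; -.25 .53 0 0 0 -.03; -.34 .7 0 0 0 -.04; -.42 .88 0 0 0 -.053'
python3 -m inch '-.08 .18 0 0 0 0; -.17 .35 0 0 0 0; -.25 .53 0 0 0 0; -.34 .7 0 0 0 0; -.42 .88 0 0 0 0'
python3 -m inch '-.1 .22 0 0 0 0; -.2 .44 0 0 0 0; -.31 .66 0 0 0 0; -.42 .88 0 0 0 0; -.42 .88 0 0 0 0'
python3 - <<'E'
from h import *
p,d,c=grab('wrist','w3'); s=manip.sense();print(s['tcp_pos'],s['tool_rot'])
cv2.imwrite('pics/w3a.png',cv2.resize(p[0:260,200:350],(0,0),fx=4,fy=2.3,interpolation=cv2.INTER_CUBIC)[:,:,::-1])
E
```

```text
clock: 4.83
tcp_pos: [626.8, -154.7, 252.4]
tool_rot: [-1.57, 0.001, -0.106]
force: [0.4, -0.4, 0.8]
opening: 88.0
clock: 5.25
tcp_pos: [584.5, -67.0, 252.6]
tool_rot: [-1.57, 0.001, -0.105]
force: [-0.4, 0.5, -0.0]
opening: 88.0
clock: 5.67
tcp_pos: [541.1, 23.0, 252.5]
tool_rot: [-1.569, 0.002, -0.102]
force: [-0.8, 0.1, -0.8]
opening: 88.0
[542.24207835  21.26510661 252.6963437 ] [-1.57011320e+00  4.29806848e-04 -1.02006618e-01]
```

View pics/w3a.png

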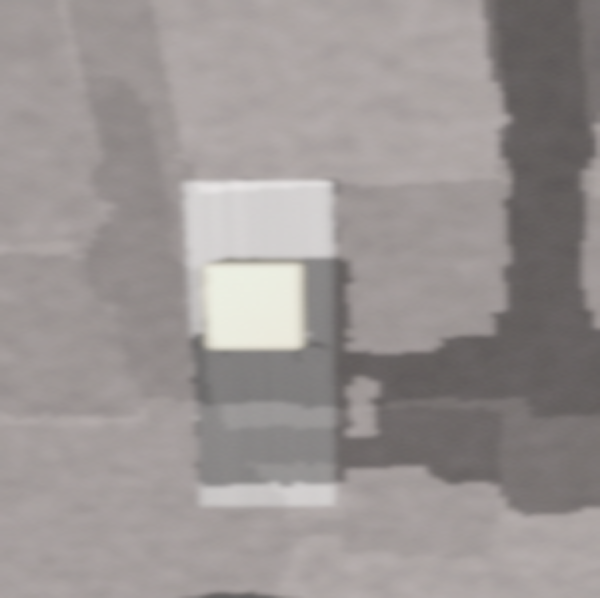

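```bash
python3 - <<'E'
from h import *
p,d,c=load('w3')
P=lambda u,v,z:pix(c,u/4+200,v/2.3,z)
t=(P(184,183,3)+P(331,182,3))/2; T=(P(200,506,3)+P(337,504,3))/2; h=P(254,307,60)
u=(T-t)/np.linalg.norm(T-t); print(t,T,np.linalg.norm(T-t),np.arctan2(u[1],u[0]),'orig',t+47*u,T-96*u,'handle',h)
s=manip.sense();print(s['tcp_pos'],s['tool_rot'])
E
```

```text
[445.19393436  20.7769852 ] [586.80622725   7.86965229] 142.19929935871633 -0.09089442122694472 orig [491.9999158   16.51082742] [491.20252049  16.58350647] handle [491.49822683  16.57634158]
[542.24207835  21.26510661 252.6963437 ] [-1.57011320e+00  4.29806848e-04 -1.02006618e-01]
```

```bash

python3 -m inch '-.2 -.02 -.1 0 0 0; -.4 -.045 -.3 0 0 0; -.51 -.045 -.5 0 0 0; -.51 -.045 -.75 0 0 0; -.51 -.045 -1 0 0 0'
python3 -m inch '0 0 -.2 0 0 0; 0 0 -.4 0 0 0; 0 0 -.6 0 0 0; 0 0 -.8 0 0 0; 0 0 -1 0 0 0'
python3 -c "
from plant import manip
s=manip.sense();print(s['tcp_pos'],s['tool_rot'],s['force'])"
```

```text
clock: 6.13
tcp_pos: [492.6, 13.9, 152.4]
tool_rot: [-1.571, -0.002, -0.106]
force: [-0.8, 0.1, -0.4]
opening: 88.2
clock: 6.55
tcp_pos: [493.0, 13.8, 51.9]
tool_rot: [-1.571, -0.001, -0.106]
force: [0.1, -1.3, -0.5]
opening: 88.1
[493.03275309  13.79127045  51.91460665] [-1.57089175e+00 -6.54605163e-04 -1.05935308e-01] [ 0.14901452 -1.25799497 -0.4650838 ]
```

```bash

python3 -m inch '-.013 .028 -.07 0 0 0; -.013 .028 -.14 0 0 0; -.013 .028 -.2 0 0 0; -.013 .028 -.27 0 0 0; -.013 .028 -.27 0 0 0'
python3 -m inch '0 0 0 0 0 0; 0 0 0 0 0 0; 0 0 0 0 0 0; 0 0 0 0 0 0; 0 0 0 0 0 0' -1 60
python3 -m inch '0 0 0 0 0 0; 0 0 0 0 0 0; 0 0 0 0 0 0; 0 0 0 0 0 0; 0 0 0 0 0 0' -1 60
python3 -c "
from plant import manip
s=manip.sense();print(s['tcp_pos'],s['tool_rot'],s['force'],s['ft_torque'],s['opening'])"
```

```text
clock: 6.97
tcp_pos: [491.4, 16.8, 25.2]
tool_rot: [-1.571, 0.0, -0.106]
force: [-0.3, -0.8, -0.7]
opening: 88.3
clock: 7.38
tcp_pos: [491.9, 16.8, 26.2]
tool_rot: [-1.571, -0.001, -0.106]
force: [-0.6, -0.3, -0.5]
opening: 57.0
clock: 7.8
tcp_pos: [491.5, 16.8, 25.7]
tool_rot: [-1.571, 0.0, -0.106]
force: [-0.0, 0.0, -0.4]
opening: 23.8
[491.48062948  16.77969289  25.68959342] [-1.57081986e+00  4.67348886e-05 -1.05794076e-01] [-0.04128149  0.0224622  -0.41993683] [ 0.02531486  0.00915616 -0.01981232] 23.818961667091074
```

```bash

python3 -m inch '0 0 0 0 0 0; 0 0 0 0 0 0; 0 0 .1 0 0 0; 0 0 .35 0 0 0; 0 0 .6 0 0 0' -1 60
python3 -m inch '-.01 -.1 .05 0 0 .01; -.03 -.3 .1 0 0 .025; -.05 -.5 .15 0 0 .04; -.07 -.7 .15 0 0 .055; -.08 -.9 .15 0 0 .068'
python3 -m inch '-.01 -.18 0 0 0 0; -.03 -.36 0 0 0 0; -.05 -.54 0 0 0 0; -.06 -.72 0 0 0 0; -.07 -.9 0 0 0 0'
python3 -m inch '-.01 -.2 0 0 0 0; -.03 -.4 0 0 0 0; -.05 -.6 0 0 0 0; -.07 -.8 -.1 0 0 0; -.07 -.89 -.2 0 0 0'
python3 - <<'E'
from h import *
s=manip.sense();print(s['tcp_pos'],s['tool_rot'],s['force'],s['ft_torque'],s['opening'])
p,d,c=grab('scene','s4');p2,d2,c2=grab('side','d4')
cv2.imwrite('pics/s4a.png',np.hstack([cv2.resize(p[140:260,120:280],(400,300),interpolation=cv2.INTER_CUBIC),cv2.resize(p2[200:320,270:430],(400,300),interpolation=cv2.INTER_CUBIC)])[:,:,::-1])
E
```

```text
clock: 8.22
tcp_pos: [489.4, 16.8, 85.0]
tool_rot: [-1.571, 0.005, -0.106]
force: [0.8, -0.3, -1.3]
opening: 21.6
clock: 8.63
tcp_pos: [483.1, -73.9, 101.4]
tool_rot: [-1.571, -0.0, 0.032]
force: [0.4, 0.2, -3.2]
opening: 21.6
clock: 9.05
tcp_pos: [475.8, -163.8, 100.8]
tool_rot: [-1.57, 0.001, 0.03]
force: [-0.5, 0.4, -2.9]
opening: 21.4
clock: 9.47
tcp_pos: [469.8, -254.5, 81.4]
tool_rot: [-1.573, -0.002, 0.029]
force: [0.3, -0.0, -3.0]
opening: 21.5
[ 469.78980951 -254.4828959    81.43348031] [-1.57251262 -0.00159412  0.02894801] [ 0.30134987 -0.02919459 -3.00352614] [0.10680115 0.08884511 0.00854272] 21.517870577631815
```

View pics/s4a.png

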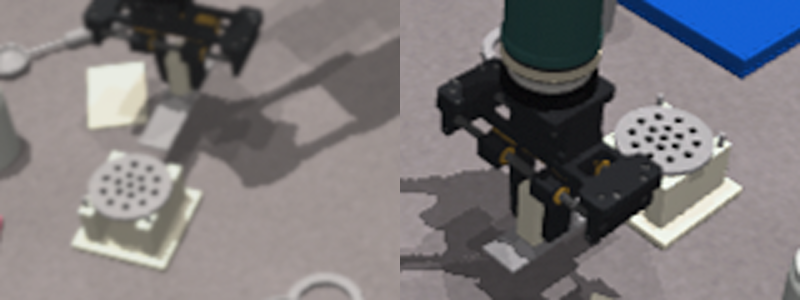

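View pics/d4.png

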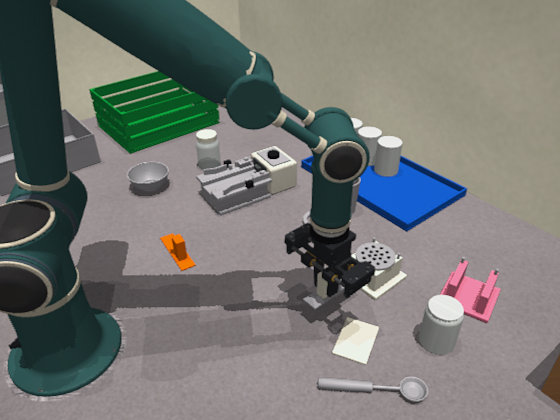

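```bash
python3 - <<'E'
from h import *
s=manip.sense(); print(s['tcp_pos'],s['tool_rot'])
yaw=0.029; e=np.array([np.cos(yaw),np.sin(yaw)]);n=np.array([-e[1],e[0]])
for t in('s4','d4'):
    p,d,c=load(t); Q=cloud(d,c).reshape(-1,3); q=Q[:,:2]-s['tcp_pos'][:2]; X=q@e;Y=q@n
    for x in range(-55,110,8):
        k=(abs(X-x)<4)&(abs(Y)<30)&(Q[:,2]>45)&(Q[:,2]<75)
        if k.sum()>3: print(t,x,k.sum(),np.round(np.median(Q[k,2]),1),np.round([Y[k].min(),Y[k].max(),np.median(Y[k])],1),np.round(X[k].max(),0))
E
```

```text
[ 467.84920997 -252.32438544   78.8916541 ] [-1.56861441  0.00327675  0.02795762]
s4 -39 6 59.7 [ 8.  17.2 13. ] -35.0
s4 -31 5 59.5 [11.1 16.6 13.6] -28.0
s4 9 25 66.5 [-26.7  19.4   8.9] 13.0
s4 17 35 62.8 [-14.8  16.5  -2.1] 21.0
s4 25 38 62.2 [-20.9  15.6  -7. ] 29.0
s4 33 30 59.3 [-19.4  17.5   0.3] 37.0
s4 41 28 59.0 [-19.5  17.2   1.8] 45.0
s4 49 28 58.7 [-19.4  16.3  -3.4] 53.0
s4 57 27 59.2 [-19.3  16.    0.3] 61.0
s4 65 31 58.3 [-20.9  17.5  -1.9] 69.0
s4 73 23 59.1 [-17.7  14.7  -1.4] 77.0
s4 81 28 59.3 [-19.3  17.8   1.7] 85.0
s4 89 33 59.5 [-19.5  15.3  -4.7] 92.0
s4 97 20 60.0 [-18.8  14.6  -0.5] 101.0
d4 -47 32 55.4 [-19.8  14.6  -4.2] -43.0
d4 -39 53 55.8 [-20.9  16.   -3.4] -35.0
d4 -31 50 56.4 [-21.7  15.8  -5. ] -27.0
d4 -23 53 55.7 [-19.7  15.6  -2.6] -19.0
d4 -15 97 58.1 [-24.4  15.2  -4.4] -11.0
d4 -7 47 67.8 [-26.1  19.3 -14.6] -3.0
d4 1 12 56.6 [-27.  -13.2 -20.8] 5.0
d4 9 7 57.0 [-27.1 -19.  -21.1] 12.0
d4 17 6 54.7 [-21.2 -16.4 -19.3] 18.0
d4 25 17 58.5 [-21.6 -15.1 -19.4] 28.0
d4 33 14 56.3 [-20.9 -13.7 -16.5] 37.0
d4 41 7 56.0 [-20.4 -11.6 -16. ] 42.0
```

```bash

python3 -m inch '.1 .008 -.015 0 0 0; .22 .011 -.015 0 0 0; .36 .015 -.015 0 0 0; .5 .02 -.015 0 0 0; .6 .022 -.015 0 0 0'
python3 -m inch '.07 .002 0 0 0 0; .14 .004 0 0 0 0; .2 .006 0 0 0 0; .25 .008 0 0 0 0; .26 .008 0 0 0 0'
python3 -m inch '0 0 0 0 0 0; 0 0 0 0 0 0; 0 0 0 0 0 0; 0 0 0 0 0 0; 0 0 0 0 0 0'
python3 - <<'E'
from h import *
s=manip.sense();print(s['tcp_pos'],s['tool_rot'],s['force'],s['ft_torque'],s['opening'])
p,d,c=grab('scene','s5');p2,d2,c2=grab('side','d5')
cv2.imwrite('pics/s5a.png',np.hstack([cv2.resize(p[160:250,130:250],(400,300),interpolation=cv2.INTER_CUBIC),cv2.resize(p2[210:300,310:430],(400,300),interpolation=cv2.INTER_CUBIC)])[:,:,::-1])
E
```

```text
clock: 9.98
tcp_pos: [532.4, -248.9, 80.0]
tool_rot: [-1.571, -0.002, 0.032]
force: [-0.7, -0.2, -2.1]
opening: 21.7
clock: 10.4
tcp_pos: [556.3, -249.1, 79.3]
tool_rot: [-1.571, -0.0, 0.031]
force: [-0.3, 0.7, -2.6]
opening: 21.5
clock: 10.82
tcp_pos: [555.2, -249.3, 79.2]
tool_rot: [-1.571, 0.0, 0.03]
force: [0.7, -0.9, -2.6]
opening: 21.5
[ 555.15789524 -249.30313079   79.21280128] [-1.57074530e+00  1.45342265e-04  2.98221569e-02] [ 0.72142661 -0.92829319 -2.59738355] [0.069931   0.03380969 0.00597051] 21.48496668415318
```

View pics/s5a.png

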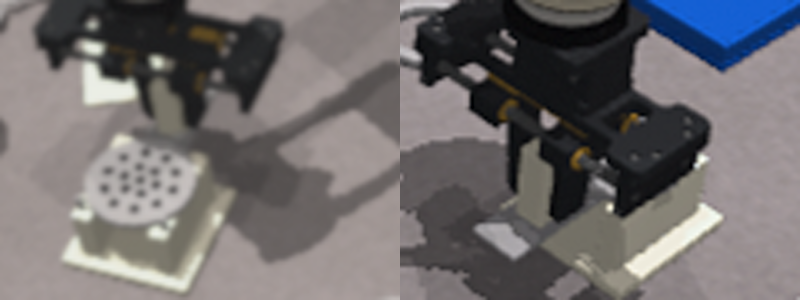

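```bash

python3 -m inch '.008 0 0 0 0 0; .008 0 .01 0 0 0; .008 0 .02 0 0 0; .008 0 .03 0 0 0; .008 0 .04 0 0 0'
python3 -m inch '0 0 .01 0 0 0; 0 0 .02 0 0 0; 0 0 .03 0 0 0; 0 0 .04 0 0 0; 0 0 .05 0 0 0'
python3 - <<'E'
from h import *
s=manip.sense();print(s['tcp_pos'],s['tool_rot'],s['force'],s['ft_torque'],s['opening'])
p,d,c=grab('scene','s6')
cv2.imwrite('pics/s6a.png',np.hstack([cv2.resize(p[160:250,130:250],(400,300),interpolation=cv2.INTER_CUBIC)])[:,:,::-1])
E
```

```text
clock: 11.33
tcp_pos: [556.3, -249.2, 83.3]
tool_rot: [-1.571, 0.0, 0.03]
force: [-0.2, -0.0, -4.4]
opening: 21.6
clock: 11.75
tcp_pos: [556.2, -249.2, 88.2]
tool_rot: [-1.571, 0.0, 0.03]
force: [-0.8, 0.3, -4.3]
opening: 21.8
[ 556.21190969 -249.1841216    88.20555285] [-1.57072244e+00  2.05066738e-04  3.02135890e-02] [-0.77658977  0.27525148 -4.26447948] [0.03755995 0.13854915 0.01204165] 21.793894758204562
```

View pics/s6a.png

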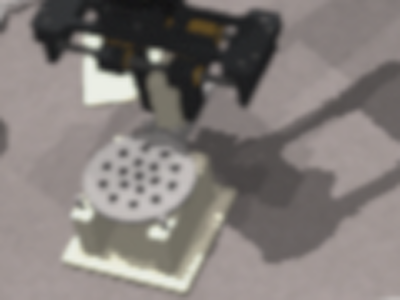

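Force in z went from -2.7 to -4.3 N, so the plate's 1.5 N is on the tongue. I'll lift and carry it now.

```bash

python3 -m inch '0 0 .03 0 0 0; 0 0 .09 0 0 0; 0 0 .18 0 0 0; 0 0 .28 0 0 0; 0 0 .34 0 0 0'
python3 -m inch '0 0 .02 0 0 0; -.005 .02 .02 0 0 0; -.02 .08 .02 0 0 0; -.035 .17 .02 0 0 0; -.06 .27 .02 0 0 0'
python3 -m inch '-.025 .11 0 0 0 -.002; -.05 .22 0 0 0 -.005; -.075 .33 0 0 0 -.008; -.1 .45 0 0 0 -.011; -.125 .57 0 0 0 -.014'
python3 -m inch '-.025 .12 0 0 0 -.003; -.05 .24 0 0 0 -.006; -.075 .36 0 0 0 -.009; -.1 .48 0 0 0 -.012; -.13 .6 0 0 0 -.015'
python3 -m inch '-.026 .12 0 0 0 -.003; -.052 .24 0 0 0 -.006; -.078 .36 0 0 0 -.009; -.104 .48 0 0 0 -.012; -.13 .6 0 0 0 -.015'
python3 -m inch '-.026 .12 0 0 0 -.003; -.052 .24 0 0 0 -.006; -.078 .36 0 0 0 -.009; -.104 .48 0 0 0 -.012; -.13 .6 0 0 0 -.015'
python3 - <<'E'
from h import *
s=manip.sense();print(s['tcp_pos'],s['tool_rot'],s['force'],s['ft_torque'],s['opening'])
p,d,c=grab('scene','s7')
cv2.imwrite('pics/s7a.png',np.hstack([cv2.resize(p[140:275,180:360],(600,450),interpolation=cv2.INTER_CUBIC)])[:,:,::-1])
E
```

```text
clock: 12.22
tcp_pos: [557.3, -249.7, 124.4]
tool_rot: [-1.572, -0.002, 0.03]
force: [1.3, 0.0, -3.2]
opening: 21.4
clock: 12.63
tcp_pos: [549.6, -221.2, 123.5]
tool_rot: [-1.57, 0.001, 0.03]
force: [-1.2, -0.0, -4.0]
opening: 21.9
clock: 13.05
tcp_pos: [537.4, -163.7, 124.2]
tool_rot: [-1.571, 0.0, 0.002]
force: [0.3, -0.6, -4.0]
opening: 21.3
clock: 13.47
tcp_pos: [524.6, -103.9, 124.3]
tool_rot: [-1.571, -0.0, -0.028]
force: [0.7, 0.0, -4.0]
opening: 21.6
clock: 13.88
tcp_pos: [511.4, -43.9, 124.3]
tool_rot: [-1.571, -0.0, -0.058]
force: [-0.1, 0.7, -3.1]
opening: 21.5
clock: 14.3
tcp_pos: [498.4, 16.0, 124.4]
tool_rot: [-1.571, -0.0, -0.088]
force: [-0.6, 0.1, -4.3]
opening: 21.4
[498.35823983  16.0151118  124.35818282] [-1.57065923e+00 -3.73539046e-04 -8.82362627e-02] [-0.57462604  0.06998905 -4.31884943] [0.00125114 0.11766654 0.01157262] 21.365676259261527
```

View pics/s7a.png

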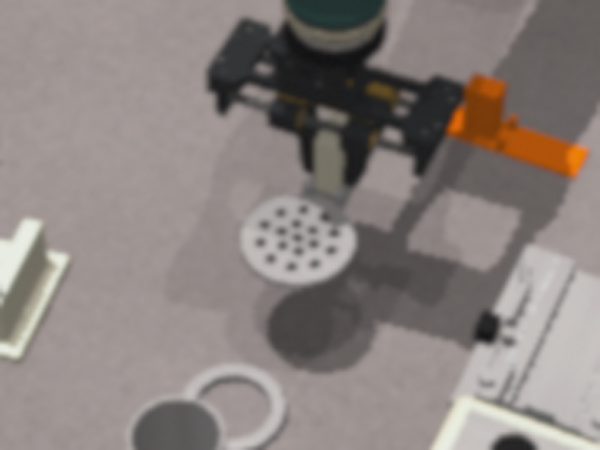

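```bash

python3 -m inch '-.026 .12 0 0 0 -.002; -.052 .24 0 0 0 -.004; -.078 .36 0 0 0 -.006; -.104 .48 0 0 0 -.008; -.13 .6 0 0 0 -.01'
python3 -m inch '-.026 .12 0 0 0 -.001; -.052 .24 0 0 0 -.002; -.078 .36 0 0 0 -.002; -.104 .48 0 0 0 -.002; -.13 .6 0 0 0 -.002'
python3 -m inch '-.026 .12 0 0 0 0; -.052 .24 0 0 0 0; -.078 .36 0 0 0 0; -.104 .48 0 0 0 0; -.13 .6 0 0 0 0'
python3 -m inch '-.026 .12 0 0 0 0; -.052 .24 0 0 0 0; -.078 .35 0 0 0 0; -.1 .43 0 0 0 0; -.11 .48 0 0 0 0'
python3 -m inch '0 .02 0 0 0 0; 0 .02 0 0 0 0; 0 .02 0 0 0 0; 0 .02 0 0 0 0; 0 .02 0 0 0 0'
python3 - <<'E'
from h import *
s=manip.sense();print(s['tcp_pos'],s['tool_rot'],s['force'],s['ft_torque'],s['opening'])
p,d,c=grab('scene','s8');p2,d2,c2=grab('side','d8');p3,d3,c3=grab('wrist','w8')
cv2.imwrite('pics/s8a.png',np.hstack([cv2.resize(p[180:300,280:440],(400,300),interpolation=cv2.INTER_CUBIC),cv2.resize(p2[100:220,150:310],(400,300),interpolation=cv2.INTER_CUBIC)])[:,:,::-1])
# plate circle
for t in(( p,d,c),(p2,d2,c2)):
    Q=cloud(t[1],t[2]).reshape(-1,3); k=(abs(Q[:,0]-520)<75)&(abs(Q[:,1]-238)<75)&(Q[:,2]>102)&(Q[:,2]<112); q=Q[k]; print(k.sum(),np.median(q,0),q.min(0),q.max(0))
E
```

```text
clock: 14.77
tcp_pos: [485.5, 75.6, 124.3]
tool_rot: [-1.571, -0.0, -0.108]
force: [-0.4, 0.6, -3.9]
opening: 21.5
clock: 15.18
tcp_pos: [472.4, 135.6, 124.4]
tool_rot: [-1.571, -0.0, -0.112]
force: [-0.3, 0.1, -4.1]
opening: 21.4
clock: 15.6
tcp_pos: [459.5, 195.9, 124.2]
tool_rot: [-1.571, -0.0, -0.112]
force: [-0.4, -0.4, -3.7]
opening: 21.4
clock: 16.02
tcp_pos: [448.4, 244.0, 124.2]
tool_rot: [-1.571, 0.0, -0.111]
force: [0.9, -0.0, -3.9]
opening: 21.5
clock: 16.43
tcp_pos: [448.9, 244.3, 124.2]
tool_rot: [-1.571, 0.0, -0.112]
force: [-0.1, -0.4, -3.6]
opening: 21.4
[448.91143193 244.31776906 124.17039996] [-1.57097783e+00  5.37730231e-05 -1.12477165e-01] [-0.09448945 -0.36994918 -3.64448813] [-0.02018752  0.13247508  0.04631768] 21.396429394892568
806 [520.90462882 236.84695741 107.9155337 ] [449.19644452 191.38903232 102.02240448] [565.96452578 279.61902227 111.97931702]
433 [518.81500039 225.34628705 106.95407938] [450.23272458 185.69506474 102.01393149] [565.56779382 271.60815971 111.25380185]
```

View pics/s8a.png

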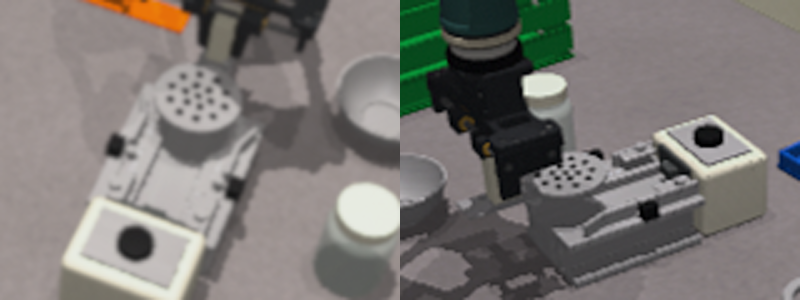

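View pics/w8.png

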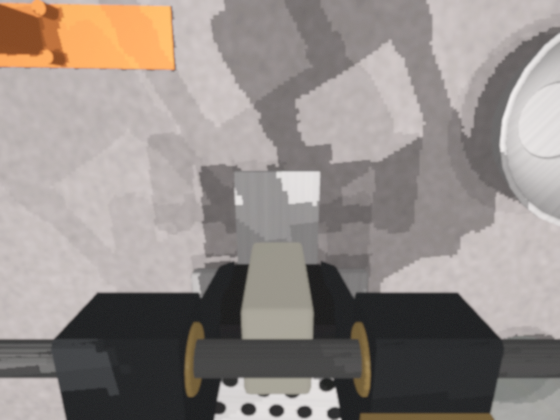

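```bash
python3 - <<'E'
from h import *
p,d,c=load('s8'); cv2.imwrite('pics/s8b.png',cv2.resize(p[195:255,330:400],(700,600),interpolation=cv2.INTER_CUBIC)[:,:,::-1])
p,d,c=load('d8'); cv2.imwrite('pics/d8b.png',cv2.resize(p[150:200,190:260],(700,500),interpolation=cv2.INTER_CUBIC)[:,:,::-1])
E
```

```text
(no output)
```

View pics/s8b.png

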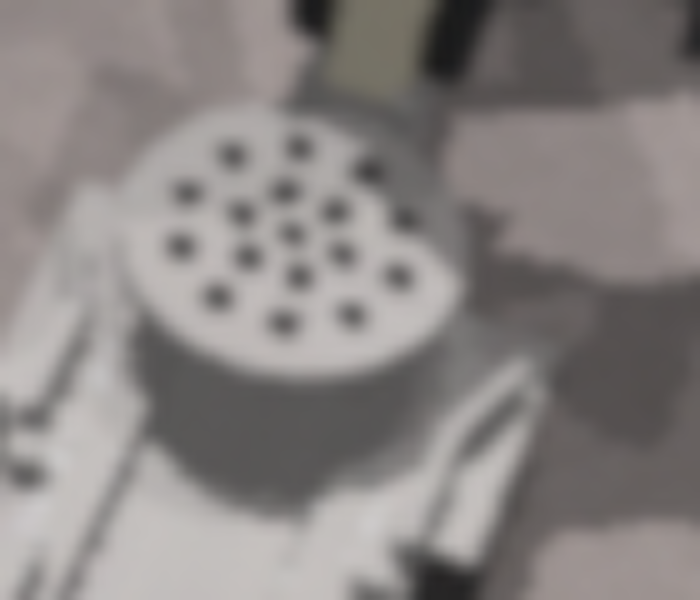

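View pics/d8b.png

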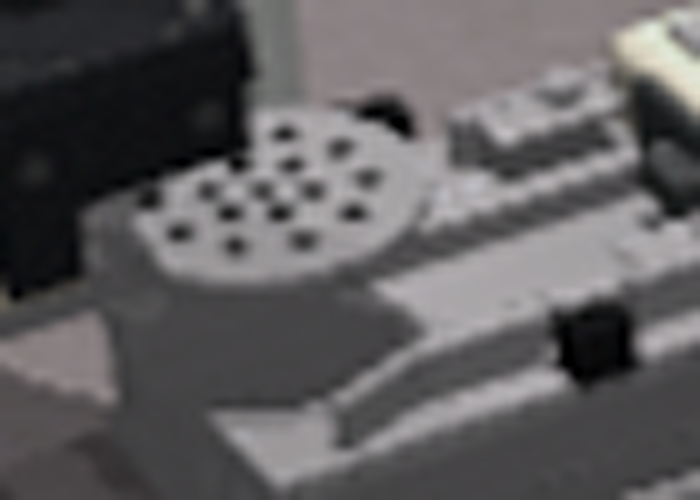

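```bash
python3 - <<'E'
from h import *
_,_,c=load('s8');_,_,c2=load('d8')
for z in(107.5,):
  print(pix(c,359.1-.5,218.4-.5,z),pix(c2,216.3-.5,169-.5,z))
_,_,c=load('scene0'); print('plate on stand scene', pix(c,140+188/400*68-.5,194+118/300*51-.5,66)); _,_,c=load('side0'); print(pix(c,330+(617-400)/400*84-.5,230+118/300*63-.5,66))
E
```

```text
[519.52173329 236.42524556] [520.22308335 234.2013495 ]
plate on stand scene [ 627.67916227 -246.6317691 ]
[ 628.95863559 -246.89298494]
```

```bash

python3 -m inch '.002 .01 -.03 0 0 0; .002 .019 -.09 0 0 0; .002 .019 -.17 0 0 0; .002 .019 -.25 0 0 0; .002 .019 -.3 0 0 0'
python3 -m inch '0 0 -.03 0 0 0; 0 0 -.06 0 0 0; 0 0 -.08 0 0 0; 0 0 -.1 0 0 0; 0 0 -.115 0 0 0'
python3 -m inch '0 0 -.01 0 0 0; 0 0 -.02 0 0 0; 0 0 -.03 0 0 0; 0 0 -.04 0 0 0; 0 0 -.04 0 0 0'
python3 - <<'E'
from h import *
s=manip.sense();print(s['tcp_pos'],s['tool_rot'],s['force'],s['ft_torque'],s['opening'])
p,d,c=grab('scene','s9');p2,d2,c2=grab('side','d9')
cv2.imwrite('pics/s9a.png',np.hstack([cv2.resize(p[180:270,310:430],(400,300),interpolation=cv2.INTER_CUBIC),cv2.resize(p2[130:220,180:300],(400,300),interpolation=cv2.INTER_CUBIC)])[:,:,::-1])
E
```

```text
clock: 17.0
tcp_pos: [448.1, 246.3, 92.4]
tool_rot: [-1.572, 0.002, -0.112]
force: [0.0, 0.3, -4.2]
opening: 21.4
clock: 17.42
tcp_pos: [449.2, 246.8, 82.7]
tool_rot: [-1.571, -0.0, -0.112]
force: [0.8, 0.0, -3.7]
opening: 21.7
clock: 17.83
tcp_pos: [449.1, 246.7, 78.7]
tool_rot: [-1.571, -0.0, -0.112]
force: [0.5, 0.5, -3.1]
opening: 21.8
[449.06358677 246.70332659  78.71564274] [-1.57070110e+00 -1.30875014e-04 -1.11841998e-01] [ 0.475401    0.54365952 -3.12127892] [-0.00602532  0.0225569   0.01998006] 21.822324919694594
```

View pics/s9a.png

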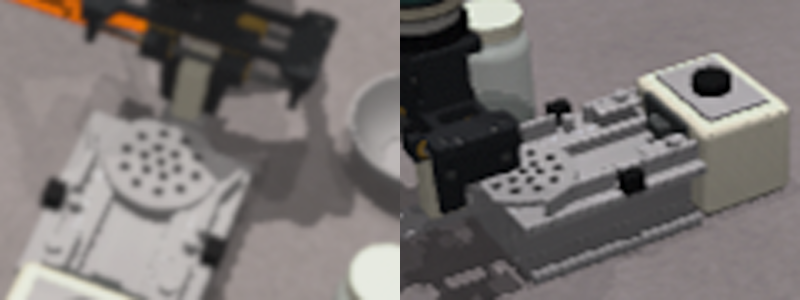

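```bash

python3 -m inch '.02 -.002 0 0 0 0; .06 -.007 0 0 0 0; .11 -.012 0 0 0 0; .17 -.019 0 0 0 0; .23 -.026 0 0 0 0'
python3 -m inch '.06 -.007 0 0 0 0; .11 -.012 0 0 0 0; .16 -.018 0 0 0 0; .2 -.022 0 0 0 0; .23 -.026 0 0 0 0'
python3 - <<'E'
from h import *
s=manip.sense();print(s['tcp_pos'],s['tool_rot'],s['force'],s['ft_torque'],s['opening'])
e=np.array([.9937,-.1123]);print('handle x',-105+(s['tcp_pos'][:2]-[490,241.5])@e,'lat',(s['tcp_pos'][:2]-[490,241.5])@[.1123,.9937])
p,d,c=grab('scene','s10');p2,d2,c2=grab('side','d10')
cv2.imwrite('pics/s10a.png',np.hstack([cv2.resize(p[180:270,310:430],(400,300),interpolation=cv2.INTER_CUBIC),cv2.resize(p2[130:220,180:300],(400,300),interpolation=cv2.INTER_CUBIC)])[:,:,::-1])
E
```

```text
clock: 18.35
tcp_pos: [472.7, 244.0, 78.7]
tool_rot: [-1.571, -0.0, -0.112]
force: [0.1, -1.0, -3.4]
opening: 21.3
clock: 18.77
tcp_pos: [495.6, 241.4, 78.7]
tool_rot: [-1.571, -0.0, -0.112]
force: [-0.7, 1.0, -2.6]
opening: 21.7
[495.64539818 241.41206332  78.69229728] [-1.57077025e+00 -1.11476118e-04 -1.12030149e-01] [-0.6528166   1.01773385 -2.556127  ] [ 0.00518344  0.19041757 -0.01778801] 21.735708566208615
handle x -99.38029253596626 lat 0.5465955332475121
```

View pics/s10a.png

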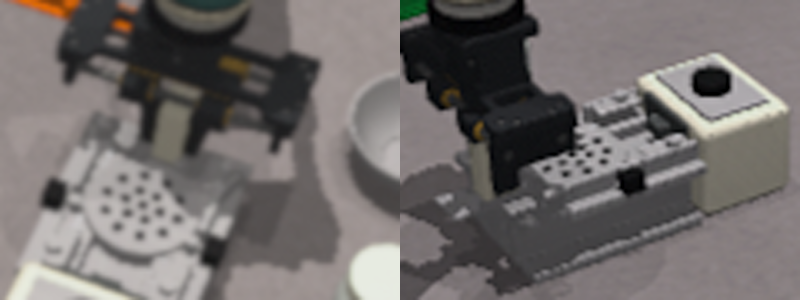

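```bash

for i in 1; do :; done
python3 -m inch '.012 -.0013 0 0 0 0; .024 -.0027 0 0 0 0; .036 -.004 0 0 0 0; .048 -.0054 0 0 0 0; .06 -.0067 0 0 0 0'
python3 -m inch '.012 -.0013 0 0 0 0; .024 -.0027 0 0 0 0; .036 -.004 0 0 0 0; .048 -.0054 0 0 0 0; .06 -.0067 0 0 0 0'
python3 -m inch '.012 -.0013 0 0 0 0; .024 -.0027 0 0 0 0; .036 -.004 0 0 0 0; .048 -.0054 0 0 0 0; .06 -.0067 0 0 0 0'
python3 -c "
from plant import manip
s=manip.sense();print(s['tcp_pos'],s['tool_rot'],s['force'],s['ft_torque'],s['opening'])"
```

```text
clock: 19.28
tcp_pos: [500.4, 240.7, 78.6]
tool_rot: [-1.571, 0.001, -0.112]
force: [-3.9, -0.6, -1.0]
opening: 21.3
clock: 19.7
tcp_pos: [506.7, 240.1, 78.6]
tool_rot: [-1.571, 0.001, -0.112]
force: [-5.2, -1.3, -1.5]
opening: 21.5
clock: 20.12
tcp_pos: [513.1, 239.4, 78.6]
tool_rot: [-1.571, 0.0, -0.112]
force: [-4.2, -0.2, -2.0]
opening: 21.4
[513.12192349 239.40709287  78.56914713] [-1.57091545e+00  1.08157883e-05 -1.11742388e-01] [-4.18064135 -0.23427958 -2.01607989] [-0.04222463  0.65029295 -0.04820539] 21.412282937832213
```

```bash

python3 -m inch '.01 -.001 0 0 0 0; .02 -.002 0 0 0 0; .03 -.003 0 0 0 0; .04 -.0045 0 0 0 0; .04 -.0045 0 0 0 0'
python3 -m inch '.008 -.001 0 0 0 0; .016 -.002 0 0 0 0; .024 -.0027 0 0 0 0; .032 -.0036 0 0 0 0; .04 -.0045 0 0 0 0'
python3 -m inch '.006 -.0007 0 0 0 0; .012 -.0013 0 0 0 0; .018 -.002 0 0 0 0; .024 -.0027 0 0 0 0; .03 -.0034 0 0 0 0'
python3 - <<'E'
from h import *
s=manip.sense();print(s['tcp_pos'],s['tool_rot'],s['force'],s['ft_torque'],s['opening'])
p,d,c=grab('scene','s11');p2,d2,c2=grab('side','d11')
cv2.imwrite('pics/s11a.png',np.hstack([cv2.resize(p[190:280,310:430],(400,300),interpolation=cv2.INTER_CUBIC),cv2.resize(p2[130:220,180:300],(400,300),interpolation=cv2.INTER_CUBIC)])[:,:,::-1])
E
```

```text
clock: 20.53
tcp_pos: [517.5, 239.0, 78.7]
tool_rot: [-1.571, -0.001, -0.112]
force: [-1.4, -0.1, -3.5]
opening: 21.6
clock: 20.95
tcp_pos: [521.2, 238.5, 78.7]
tool_rot: [-1.571, -0.0, -0.112]
force: [-1.8, -1.4, -3.5]
opening: 21.7
clock: 21.37
tcp_pos: [524.2, 238.2, 78.8]
tool_rot: [-1.571, -0.0, -0.112]
force: [-1.5, -0.5, -3.9]
opening: 21.9
[524.20399265 238.24398671  78.76126108] [-1.57072099e+00 -2.54404372e-04 -1.11805854e-01] [-1.45853698 -0.52141953 -3.88912524] [-0.02474036  0.41965521  0.01078057] 21.881233700436404
```

View pics/s11a.png

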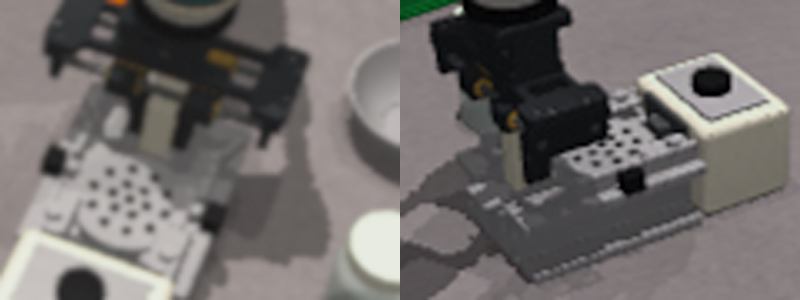

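```bash

python3 -m inch '.003 -.0003 0 0 0 0; .006 -.0006 0 0 0 0; .008 -.0008 0 0 0 0; .01 -.001 0 0 0 0; .01 -.001 0 0 0 0'
python3 -m inch '.002 -.0002 0 0 0 0; .004 -.0004 0 0 0 0; .006 -.0007 0 0 0 0; .007 -.0008 0 0 0 0; .007 -.0008 0 0 0 0'
```

```text
clock: 21.88
tcp_pos: [525.1, 238.1, 78.7]
tool_rot: [-1.571, -0.0, -0.112]
force: [-1.2, -0.9, -2.7]
opening: 21.8
clock: 22.3
tcp_pos: [525.8, 238.1, 78.7]
tool_rot: [-1.571, -0.0, -0.112]
force: [-1.6, -0.9, -3.9]
opening: 22.0
```

```bash

python3 -m inch '.002 -.0002 0 0 0 0; .004 -.0004 0 0 0 0; .006 -.0007 0 0 0 0; .007 -.0008 0 0 0 0; .007 -.0008 0 0 0 0'
```

```text
clock: 22.72
tcp_pos: [526.5, 238.0, 78.7]
tool_rot: [-1.571, -0.0, -0.112]
force: [-2.1, -1.0, -3.4]
opening: 21.7
```

```bash

python3 -m inch '.002 -.0002 0 0 0 0; .004 -.0004 0 0 0 0; .006 -.0007 0 0 0 0; .008 -.0009 0 0 0 0; .008 -.0009 0 0 0 0'
```

```text
clock: 23.13
tcp_pos: [527.3, 237.9, 78.7]
tool_rot: [-1.571, -0.0, -0.112]
force: [-1.5, -0.2, -3.6]
opening: 21.5
```

```bash
python3 - <<'E'
from plant import manip
s=manip.sense(); print(s['tcp_pos'],s['force'],s['ft_torque'])
E
```

```text
[527.32212324 237.87976078  78.72939571] [-1.48609595 -0.18923846 -3.57958216] [-0.06232799  0.24868538 -0.00456158]
```

```bash

python3 -m inch '.002 -.0002 0 0 0 0; .004 -.0004 0 0 0 0; .006 -.0007 0 0 0 0; .008 -.0009 0 0 0 0; .008 -.0009 0 0 0 0'
```

```text
clock: 23.55
tcp_pos: [528.0, 237.8, 78.7]
tool_rot: [-1.571, 0.0, -0.112]
force: [-2.1, -1.3, -3.2]
opening: 21.4
```

```bash

python3 -m inch '.002 -.0002 0 0 0 0; .004 -.0004 0 0 0 0; .005 -.0006 0 0 0 0; .006 -.0007 0 0 0 0; .006 -.0007 0 0 0 0'
```

```text
clock: 23.97
tcp_pos: [528.1, 237.7, 78.6]
tool_rot: [-1.571, 0.001, -0.112]
force: [-4.9, 0.2, -2.1]
opening: 21.3
```

The stop has been met at TCP x≈528.1: force rose to 4.9 N with only 0.1 mm of motion. I'll ramp gently to 10 N.

```bash

python3 -m inch '.001 -.0001 0 0 0 0; .002 -.0002 0 0 0 0; .003 -.0003 0 0 0 0; .005 -.0006 0 0 0 0; .005 -.0006 0 0 0 0'
```

```text
clock: 24.38
tcp_pos: [528.2, 237.8, 78.6]
tool_rot: [-1.571, 0.002, -0.112]
force: [-6.9, 0.9, 1.0]
opening: 21.7
```

```bash

python3 -c "
from plant import manip
s=manip.sense(); print(s['tcp_pos'],s['force'],s['ft_torque'])"
```

```text
[528.19375556 237.75898289  78.64388013] [-6.86917586  0.93891245  0.96652581] [ 0.0367849   1.05125338 -0.0379569 ]
```

```bash
python3 - <<'E'
from h import *
for t in('w8','w12'):
    if t=='w12': grab('wrist','w12')
    p,d,c=load(t); W=cloud(d,c)
    s={'w8':np.array([448.9,244.3,124.2]),'w12':np.array([528.2,237.76,78.64])}[t]
    e=np.array([.9937,-.1123]); Q=W.reshape(-1,3); X=(Q[:,:2]-s[:2])@e; Y=(Q[:,:2]-s[:2])@[.1123,.9937]; Z=Q[:,2]-s[2]
    for x in range(-46,-16,4):
        k=(abs(X-x)<2)&(abs(Y)<15)&(Z<-15)&(Z>-32)
        if k.sum(): print(t,x,k.sum(),np.round(np.median(Z[k]),2))
s=manip.sense(); print(s['tcp_pos'],s['force'],s['ft_torque'])
p2,d2,c2=grab('side','d12');p,d,c=grab('scene','s12')
cv2.imwrite('pics/d12a.png',np.hstack([cv2.resize(p[190:280,310:430],(400,300),interpolation=cv2.INTER_CUBIC),cv2.resize(p2[130:220,180:300],(400,300),interpolation=cv2.INTER_CUBIC)])[:,:,::-1])
E
```

```text
w8 -46 595 -22.51
w8 -42 666 -22.47
w8 -38 632 -22.48
w8 -34 632 -22.44
w8 -30 607 -22.44
w8 -26 603 -22.45
w8 -22 585 -22.49
w8 -18 709 -22.22
w12 -46 622 -22.49
w12 -42 642 -22.45
w12 -38 631 -22.45
w12 -34 626 -22.47
w12 -30 617 -22.46
w12 -26 591 -22.47
w12 -22 576 -22.48
w12 -18 738 -22.3
[528.18934713 237.74622985  78.62572211] [-6.22881761e+00 -3.82612226e-03  7.65729019e-02] [ 0.03884079  0.97591891 -0.07822245]
```

View pics/d12a.png

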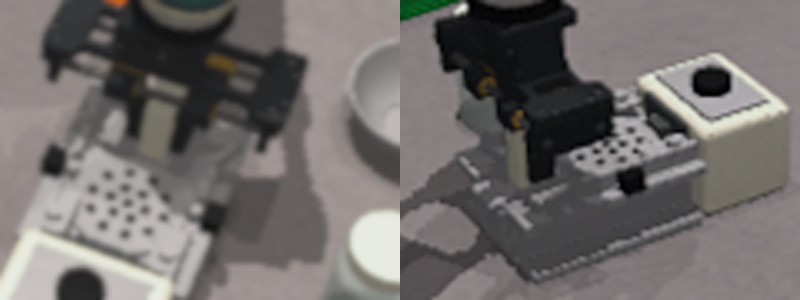

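```bash

python3 -m inch '.001 -.0001 0 0 0 0; .002 -.0002 0 0 0 0; .004 -.0005 0 0 0 0; .006 -.0007 0 0 0 0; .006 -.0007 0 0 0 0'
```

```text
clock: 24.95
tcp_pos: [528.2, 237.7, 78.6]
tool_rot: [-1.571, 0.003, -0.112]
force: [-8.3, 0.8, 1.6]
opening: 21.4
```

```bash

python3 -m inch '0 0 0 0 0 0; 0 0 0 0 0 0; 0 0 0 0 0 0; 0 0 0 0 0 0; 0 0 0 0 0 0'
```

```text
clock: 25.37
tcp_pos: [528.2, 237.7, 78.6]
tool_rot: [-1.571, 0.003, -0.112]
force: [-7.9, 0.8, 1.4]
opening: 21.5
```

```bash

python3 -m inch '.001 -.0001 0 0 0 0; .002 -.0002 0 0 0 0; .004 -.0005 0 0 0 0; .005 -.0006 0 0 0 0; .005 -.0006 0 0 0 0'
python3 -c "
from plant import manip
s=manip.sense(); print(s['tcp_pos'],s['force'],s['ft_torque'])"
```

```text
clock: 25.78
tcp_pos: [528.3, 237.7, 78.6]
tool_rot: [-1.571, 0.004, -0.112]
force: [-9.2, 1.0, 2.1]
opening: 21.8
[528.31524693 237.72471603  78.60414544] [-9.20091815  1.03544006  2.06520245] [ 0.1253265   1.38189381 -0.05680151]
```

```bash

python3 -m inch '0 0 0 0 0 0; 0 0 0 0 0 0; 0 0 0 0 0 0; 0 0 0 0 0 0; 0 0 0 0 0 0'
python3 -m inch '0 0 0 0 0 0; 0 0 0 0 0 0; 0 0 0 0 0 0; 0 0 0 0 0 0; 0 0 0 0 0 0'
python3 -m inch '0 0 0 0 0 0; 0 0 0 0 0 0; 0 0 0 0 0 0; 0 0 0 0 0 0; 0 0 0 0 0 0'
python3 -c "
from plant import manip
s=manip.sense(); print(s['tcp_pos'],s['force'],s['ft_torque'])"
```

```text
clock: 26.2
tcp_pos: [528.3, 237.7, 78.6]
tool_rot: [-1.571, 0.004, -0.112]
force: [-9.7, 0.8, 3.2]
opening: 21.9
clock: 26.62
tcp_pos: [528.3, 237.7, 78.6]
tool_rot: [-1.571, 0.004, -0.112]
force: [-8.8, 1.0, 3.1]
opening: 21.4
clock: 27.03
tcp_pos: [528.3, 237.7, 78.6]
tool_rot: [-1.571, 0.004, -0.112]
force: [-9.1, 0.5, 2.0]
opening: 21.6
[528.31319856 237.72474659  78.61261048] [-9.14470288  0.53086891  2.04317576] [ 0.16158144  1.44126038 -0.08647407]
```

```bash

python3 -m inch '.001 -.0001 0 0 0 0; .002 -.0002 0 0 0 0; .002 -.0002 0 0 0 0; .002 -.0002 0 0 0 0; .002 -.0002 0 0 0 0'
python3 -m inch '0 0 0 0 0 0; 0 0 0 0 0 0; 0 0 0 0 0 0; 0 0 0 0 0 0; 0 0 0 0 0 0'
python3 -m inch '0 0 0 0 0 0; 0 0 0 0 0 0; 0 0 0 0 0 0; 0 0 0 0 0 0; 0 0 0 0 0 0'
python3 -m inch '0 0 0 0 0 0; 0 0 0 0 0 0; 0 0 0 0 0 0; 0 0 0 0 0 0; 0 0 0 0 0 0'
```

```text
clock: 27.45
tcp_pos: [528.3, 237.7, 78.6]
tool_rot: [-1.571, 0.004, -0.112]
force: [-9.7, 0.6, 3.3]
opening: 21.6
clock: 27.87
tcp_pos: [528.3, 237.7, 78.6]
tool_rot: [-1.571, 0.004, -0.112]
force: [-10.3, 0.7, 2.7]
opening: 21.6
clock: 28.28
tcp_pos: [528.3, 237.7, 78.6]
tool_rot: [-1.571, 0.004, -0.112]
force: [-9.7, 1.1, 2.6]
opening: 21.6
clock: 28.7
tcp_pos: [528.3, 237.7, 78.6]
tool_rot: [-1.571, 0.004, -0.112]
force: [-9.7, 1.8, 2.9]
opening: 21.9
```

```bash

python3 -m inch '-.01 .001 0 0 0 0; -.02 .002 0 0 0 0; -.03 .0034 0 0 0 0; -.045 .005 0 0 0 0; -.06 .0067 0 0 0 0'
python3 -m inch '-.03 .0034 0 0 0 0; -.07 .008 0 0 0 0; -.11 .012 0 0 0 0; -.16 .018 0 0 0 0; -.21 .024 0 0 0 0'
python3 -c "
from plant import manip
s=manip.sense(); print(s['tcp_pos'],s['tool_rot'],s['force'])"
```

```text
clock: 29.12
tcp_pos: [525.7, 238.5, 79.3]
tool_rot: [-1.57, -0.003, -0.112]
force: [0.1, -0.4, -2.5]
opening: 21.5
clock: 29.53
tcp_pos: [502.9, 240.6, 78.7]
tool_rot: [-1.571, 0.0, -0.112]
force: [-0.3, -0.1, -3.5]
opening: 21.9
[502.87271868 240.63641258  78.69395172] [-1.57079627e+00  1.73187569e-06 -1.11799464e-01] [-0.25782156 -0.12660477 -3.46512064]
```

```bash

python3 -m inch '-.06 .0067 0 0 0 0; -.13 .0146 0 0 0 0; -.21 .0236 0 0 0 0; -.29 .0326 0 0 0 0; -.37 .0416 0 0 0 0'
python3 -m inch '-.08 .009 0 0 0 0; -.15 .017 0 0 0 0; -.22 .025 0 0 0 0; -.27 .03 0 0 0 0; -.3 .034 0 0 0 0'
python3 - <<'E'
from h import *
s=manip.sense(); print(s['tcp_pos'],s['tool_rot'],s['force'])
p2,d2,c2=grab('side','d13');p,d,c=grab('scene','s13')
cv2.imwrite('pics/d13a.png',np.hstack([cv2.resize(p[190:280,310:430],(400,300),interpolation=cv2.INTER_CUBIC),cv2.resize(p2[130:220,180:300],(400,300),interpolation=cv2.INTER_CUBIC)])[:,:,::-1])
E
```

```text
clock: 29.95
tcp_pos: [465.4, 244.8, 78.7]
tool_rot: [-1.571, 0.0, -0.112]
force: [-0.0, -0.1, -2.2]
opening: 21.6
clock: 30.37
tcp_pos: [435.6, 248.2, 78.7]
tool_rot: [-1.571, 0.0, -0.111]
force: [-0.7, -0.0, -2.5]
opening: 21.7
[435.55264887 248.17167863  78.66694765] [-1.57093408e+00  2.46253826e-04 -1.11497984e-01] [-0.7333865  -0.0375192  -2.47658246]
```

View pics/d13a.png

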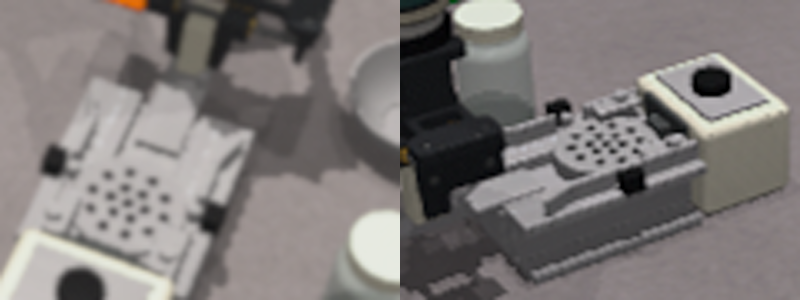

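```bash

python3 -m inch '0 0 .05 0 0 0; 0 0 .15 0 0 0; 0 0 .3 0 0 0; 0 0 .42 0 0 0; 0 0 .5 0 0 0'
python3 -m inch '.03 -.12 0 0 0 0; .06 -.26 0 0 0 0; .1 -.4 0 0 0 0; .14 -.58 0 0 0 0; .18 -.76 0 0 0 0'
python3 -m inch '.04 -.17 0 0 0 0; .08 -.34 0 0 0 0; .12 -.5 0 0 0 0; .16 -.67 0 0 0 0; .2 -.84 0 0 0 0'
python3 -m inch '.04 -.17 0 0 0 0; .08 -.34 0 0 0 0; .12 -.5 -.1 0 0 0; .16 -.66 -.25 0 0 0; .17 -.71 -.45 0 0 0'
python3 -m inch '0 0 -.12 0 0 0; 0 0 -.24 0 0 0; 0 0 -.34 0 0 0; 0 0 -.42 0 0 0; 0 0 -.46 0 0 0'
python3 -c "
from plant import manip
s=manip.sense(); print(s['tcp_pos'],s['tool_rot'],s['force'])"
```

```text
clock: 30.88
tcp_pos: [437.8, 248.7, 131.2]
tool_rot: [-1.569, -0.003, -0.112]
force: [0.9, -0.4, -2.5]
opening: 21.5
clock: 31.3
tcp_pos: [454.4, 170.7, 128.5]
tool_rot: [-1.571, 0.0, -0.111]
force: [-0.2, -0.7, -2.9]
opening: 21.8
clock: 31.72
tcp_pos: [474.2, 86.5, 128.5]
tool_rot: [-1.571, 0.0, -0.112]
force: [0.8, 0.7, -2.3]
opening: 21.4
clock: 32.13
tcp_pos: [493.4, 14.5, 84.7]
tool_rot: [-1.571, -0.004, -0.113]
force: [1.1, -0.2, -2.6]
opening: 21.6
clock: 32.55
tcp_pos: [490.6, 16.8, 36.5]
tool_rot: [-1.571, 0.002, -0.112]
force: [-0.1, -0.9, -3.2]
opening: 21.8
[490.57135615  16.82502792  36.49561627] [-1.57107841  0.00177763 -0.11196287] [-0.06366404 -0.93845045 -3.23474837]
```

```bash

python3 -m inch '0 0 -.03 0 0 0; 0 0 -.06 0 0 0; 0 0 -.08 0 0 0; 0 0 -.095 0 0 0; 0 0 -.095 0 0 0'
python3 -m inch '0 0 -.003 0 0 0; 0 0 -.006 0 0 0; 0 0 -.009 0 0 0; 0 0 -.012 0 0 0; 0 0 -.012 0 0 0'
```

```text
clock: 32.97
tcp_pos: [491.5, 17.3, 28.3]
tool_rot: [-1.571, -0.0, -0.112]
force: [-0.1, -0.6, -2.1]
opening: 21.4
clock: 33.38
tcp_pos: [491.4, 17.2, 27.0]
tool_rot: [-1.571, -0.0, -0.112]
force: [-0.0, -1.2, -3.8]
opening: 21.5
```

```bash

python3 -m inch '0 0 -.004 0 0 0; 0 0 -.008 0 0 0; 0 0 -.012 0 0 0; 0 0 -.014 0 0 0; 0 0 -.014 0 0 0'
```

```text
clock: 33.8
tcp_pos: [491.4, 17.1, 25.7]
tool_rot: [-1.571, 0.0, -0.112]
force: [-1.5, 0.1, -0.8]
opening: 21.6
```

```bash

python3 -m inch '0 0 -.002 0 0 0; 0 0 -.004 0 0 0; 0 0 -.004 0 0 0; 0 0 -.004 0 0 0; 0 0 -.004 0 0 0'
```

```text
clock: 34.22
tcp_pos: [491.4, 17.1, 25.7]
tool_rot: [-1.571, 0.0, -0.112]
force: [-3.7, -0.3, 5.3]
opening: 21.6
```

On the table now. I'll open the gripper, rise and check.

```bash

python3 -m inch '0 0 .003 0 0 0; 0 0 .003 0 0 0; 0 0 .003 0 0 0; 0 0 .003 0 0 0; 0 0 .003 0 0 0' 1 20
python3 -m inch '0 0 0 0 0 0; 0 0 0 0 0 0; 0 0 0 0 0 0; 0 0 0 0 0 0; 0 0 0 0 0 0'
python3 -m inch '0 0 0 0 0 0; 0 0 0 0 0 0; 0 0 0 0 0 0; 0 0 0 0 0 0; 0 0 0 0 0 0'
python3 -m inch '0 0 .05 0 0 0; 0 0 .15 0 0 0; 0 0 .3 0 0 0; 0 0 .5 0 0 0; 0 0 .7 0 0 0'
python3 -m inch '0 0 .2 0 0 0; 0 0 .4 0 0 0; 0 0 .6 0 0 0; 0 0 .8 0 0 0; 0 0 1 0 0 0'
python3 -m inch '-.1 0 .2 0 0 0; -.2 0 .4 0 0 0; -.3 0 .6 0 0 0; -.3 0 .7 0 0 0; -.3 0 .7 0 0 0'
python3 - <<'E'
from h import *
p2,d2,c2=grab('side','d14');p,d,c=grab('scene','s14')
cv2.imwrite('pics/d14a.png',np.hstack([cv2.resize(p[170:290,240:400],(400,300),interpolation=cv2.INTER_CUBIC),cv2.resize(p2[130:270,180:300],(343,400),interpolation=cv2.INTER_CUBIC)[:300]])[:,:,::-1])
E
```

```text
clock: 34.63
tcp_pos: [491.6, 17.1, 25.5]
tool_rot: [-1.571, -0.0, -0.112]
force: [0.5, -1.1, 0.7]
opening: 52.8
clock: 35.05
tcp_pos: [491.4, 17.1, 25.5]
tool_rot: [-1.571, 0.0, -0.112]
force: [-0.3, -0.0, -0.7]
opening: 86.1
clock: 35.47
tcp_pos: [491.4, 17.2, 25.5]
tool_rot: [-1.571, -0.0, -0.112]
force: [0.1, 0.6, 0.5]
opening: 88.1
clock: 35.88
tcp_pos: [491.1, 17.2, 96.7]
tool_rot: [-1.571, 0.0, -0.112]
force: [0.8, -0.4, 0.4]
opening: 88.2
clock: 36.3
tcp_pos: [491.3, 17.1, 197.6]
tool_rot: [-1.571, -0.001, -0.112]
force: [0.6, -0.4, 0.2]
opening: 87.9
clock: 36.72
tcp_pos: [463.1, 17.1, 269.3]
tool_rot: [-1.57, -0.007, -0.112]
force: [0.0, 1.0, 0.1]
opening: 88.1
```

View pics/d14a.png

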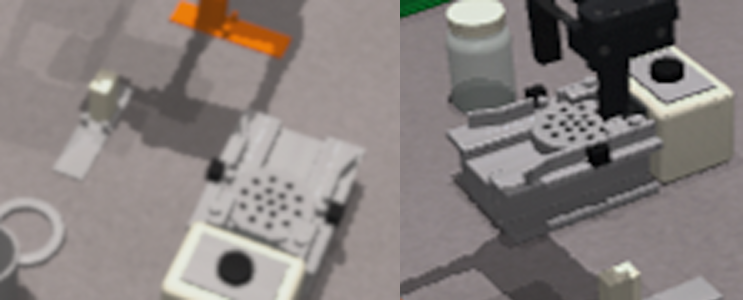

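View pics/s14.png

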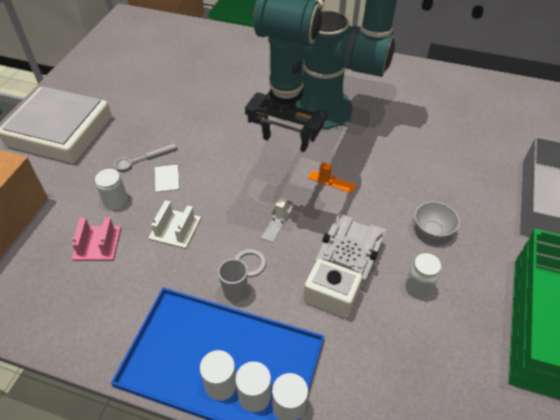

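```bash
python3 - <<'E'
from h import *
_,_,c=load('s14'); x=pix(c,347.6,250.8,66); print(x,(x-[490,241.5])@[.9937,-.1123]-105,(x-[490,241.5])@[.1123,.9937])
_,d,c=load('s14'); Q=cloud(d,c).reshape(-1,3); k=(abs(Q[:,0]-598)<25)&(abs(Q[:,1]-229)<25); print('plate top z',np.nanmedian(Q[k,2]))
A=np.c_[Q[k][:,:2]-[598,229],np.ones(k.sum())]; print(np.linalg.lstsq(A,Q[k,2],rcond=None)[0])
s=manip.sense(); print(s['tcp_pos'],s['clock'],np.abs(s['joint_vel']).max())
E
```

```text
[598.82220735 230.71814994] 4.347429205863875 1.5068094854248095
plate top z 66.67774195701259
[6.46909107e-03 6.63193807e-03 6.66365625e+01]
[461.8132036   17.12408974 265.79067938] 36.8167 0.026202359880284094
```

```bash
python3 -c "
from plant import manip
print(manip.finish_job())"
```

```text
the job is handed in; nothing more can be done
None
```

The plate is in the holder against the stop and the lifter is back on the table; I handed the job in at about 37 s of the 72 s allowed.

- **Carry:** I gripped the lifter at 60 N and slid its tongue under the plate. The force in z changed by about 1.5 N when the plate lifted off the stand. I carried it level and lowered it onto the holder's rails.
- **Push:** The rollers resisted with about 4 to 5 N. The stop was felt with the plate about 4.4 mm beyond `holder_home`. I held a steady 9 to 10 N for about 3 s; the highest wrist reading was 10.3 N, with noise of about ±0.7 N.
- **Finish:** I drew the lifter out, laid it flat near its starting spot, opened the gripper and moved clear.

**Last checks:** The camera puts the plate centre 4.35 mm beyond `holder_home`, matching the contact by feel, and lying level on the rails at 66.7 mm top height against 66 nominal. The sideways reading was 1.5 mm off centre, within the 2 mm calibration error. The lifter is clear of the holder. In the final scene picture the other objects look unmoved; I did not measure them.

**One oddity:** During the push the vertical force changed by about 6 N. A wrist-camera check partway through the push showed the lifter had not pivoted, so I took it to be friction at the heel pins.

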